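# Load the drying oven with washed hanger straps

## Task

The washed pipe-hanger straps have to go into the drying oven: pull the oven door all the way down so that the rack glides out, take every strap (those on the drip stand and the one on the bench) and drape it over the rack's front bar, crown on the bar and one leg on each side, then push the door back up until it is fully shut with the straps still hanging inside. Leave the other things on the bench where they are.

Things in the scene. Friction and masses are not known exactly. Their poses are not given: they have to be found in the camera images.
- strap1: steel strap 40 wide x 5 thick bent to an inverted U: round crown (inside radius 24), straight legs, 58 over the legs outside, 48 inside, 79 high, 280 g. Origin: midway between the leg ends, 74 below the crown's underside; x along the 40 width (along the bar), y across the legs, z up. Grasp: across the legs about 49 above origin. Starts on stand arm 1, if present.
- strap2: steel strap 40 wide x 5 thick bent to an inverted U: round crown (inside radius 24), straight legs, 58 over the legs outside, 48 inside, 79 high, 280 g. Origin: midway between the leg ends, 74 below the crown's underside; x along the 40 width (along the bar), y across the legs, z up. Grasp: across the legs about 49 above origin. Starts on stand arm 2, if present.
- strap3: steel strap 40 wide x 5 thick bent to an inverted U: round crown (inside radius 24), straight legs, 58 over the legs outside, 48 inside, 79 high, 280 g. Origin: midway between the leg ends, 74 below the crown's underside; x along the 40 width (along the bar), y across the legs, z up. Grasp: across the legs about 49 above origin. Starts on stand arm 3, if present.
- strap4: steel strap 40 wide x 5 thick bent to an inverted U: round crown (inside radius 24), straight legs, 58 over the legs outside, 48 inside, 79 high, 280 g. Origin: midway between the leg ends, 74 below the crown's underside; x along the 40 width (along the bar), y across the legs, z up. Grasp: across the legs about 49 above origin. Starts standing on the bench.
- drip_stand: fixed yellow drip stand on a grey tray 220 x 380, 18 high; origin: centre of the tray's underside. Three round arms (8 dia, axis 200 above the bench) at y = -120, 0, 120 run along its x from a cross rail at x = 90 to x = -70, where the tip turns up 22. A strap must rise about 80 to come off.
- oven_door (a joint): glazed door of the grey bench drying oven (340 deep, 460 wide, 320 high, its front roughly facing world +y), hinged at its bottom edge: 0 = shut, 1.4 rad = fully down (stop, nearly level). Stiff hinge, stays where it is left; about 8 N at the handle moves it. It draws the hanging rack out with it (143 mm per rad, 200 mm in all) and takes it back. May start ajar.
- door_hinge (a point): middle of the door's hinge line, 55 above the bench in the plane of the oven's front; the line is parallel to bar_mid's y, the front faces along bar_mid's -x. The point's axes turn with the door: z up the panel, -x out of its outside face. Panel: 335 wide, 205 high from the hinge line, 18 thick (point x -18 to 0).
- door_handle (a point): middle of the door's round bar handle, 12 dia, 280 long along bar_mid's y; in door_hinge's axes at x = -48, z = 255 (50 beyond the panel's top edge, radius 259). Shut it is 310 above the bench, fully down 51 above it. Pinch it from above, across the bar; it turns in the fingers. With the door down open the fingers no wider than 45 there.
- bar_mid (a point): middle of the rack's front hanging bar, 10 dia, axis 225 above the bench, 284 clear length along the point's y; point x points into the oven. Door fully down: the bar is 120 out of the oven front, above the door; shut: 80 inside. The rack's side rails run back from both bar ends at the same height.
- degreaser: white bottle with yellow label and red cap, 64 dia x 170 high (not part of the job). Origin: centre of its underside
- tin: green tin, 68 dia x 85 high (not part of the job). Origin: centre of its underside
- cut_ring: flat cut steel ring, 100 outside dia, 6 thick, lying on the bench (not part of the job). Origin: centre of its underside
- tape: cardboard-coloured tape roll, 90 dia x 24 high, lying flat (not part of the job). Origin: centre of its underside
- pliers: steel locking C-clamp pliers, about 210 long, lying on the bench (not part of the job). Origin: centre of its underside, roughly

How it is judged:
By the outcome, as a careful person would: the job done as asked, in the order asked, and still so for the second after the job is handed in, with the robot touching nothing.
Of strap1, strap2, strap3 only 2 to 3 are there at a start; the rules pass over those that are not, and their reading is None.
At some moment in a run one of strap1, strap2, strap3, strap4 may be knocked a few centimetres aside while the robot is not near it.
It also fails if it takes over 208 s, if anything falls off the work surface, if the arm or the gripper's body presses on something with over 40 N, if the wrist force passes 120 N, or if a joint passes its speed limit or range.

## Robot

A 6-joint arm with a two-finger parallel gripper is mounted at the origin on the work surface. World frame = base frame: x ahead of the robot, y to its left, z up, the work surface at z = 0. Lengths are in mm, angles in rad, forces in N, time in s.
With the tool pointing down it reaches from about 350 to 875 mm from the base axis. Payload 4.2 kg.
Tool frame: the origin (TCP) lies at the very end of the fingers, on their centre line; the grasp point (between the pads) lies 19 mm behind it (arm.grasp_offset is the distance from the TCP to the grasp point, in mm); z points along the fingers, y is the direction in which the jaws open and shut (so a half turn about z gives the same grasp; the last joint's range is limited). The gripper opens to 85 mm and grips with 20 to 120 N. Pads are 22 mm wide; open, the fingers measure 114 mm over their backs; the gripper's body (76 mm by 85 mm) begins 54 mm behind the grasp point. The pads swing forward as they close: fully open they stand 13 mm farther back than shut.
Start: joints at [-0.879, 0.385, 0.008, 0, -1.194, -0.259], TCP at [262.146, -567.343, 209.512] pointing down, gripper open.
Joint ranges: [-3.14, 3.14], [-1.21, 2.06], [-1.07, 1.41], [-3.16, 2.05], [-2.99, -0.16], [-3.1, 3.1]. Speed limits (rad/s): [2.79, 2.79, 3.14, 3.14, 3.14, 3.14].

## Interface

Orientations are given as a unit quaternion [x, y, z, w].
In Python, from bench import arm gives the robot as it stands.
- The arm moves only by the tool arm_command, never from a script. Its argument "commands" is one flat list of numbers, 4 for each row, row after row: the shift along the tool's x, y, z in m, then the turn about the tool's z in degrees. In form: [tx, ty, tz, roll, tx, ty, tz, roll, ...]. A call has exactly 5 rows; each row shifts and turns the pose as measured when the row begins, along the tool's axes as they then stand; what a row does not reach is not made up. A row lasts 1/10 s, in which the tool goes at most 50 mm and 8.59 degrees, less where a joint would pass 70% of its speed; a pose out of reach is approached as far as the arm can. A call with a gripper value outside its range is refused whole. "jaw" is the opening, from 0 (shut) to 1 (fully open), set as the call begins (left out, the last holds). The fingers move at their own pace and stop on an object; the grip force is fixed at half the most. Time passes only in rows, so rows that do not move let the fingers close, or fill a call up. It gives the time, the measured TCP pose, the force and the opening at its end, in the units of the state.
- arm.read_state(): the state, without advancing time (a new reading comes with each control period).
- arm.get_image(name): name is "side" or "top" or "wrist"; returns the picture (480x640x3 uint8, red, green, blue); there is no depth.
- arm.camera_info(name): a dict with "camera_matrix" (3x3 intrinsics, pixels), "k1" (the pictures are not rectified: a ray, as slopes to the right and down, at radius r is drawn at 1 + k1 r^2 times it, then the intrinsics apply), "world_from_camera" (4x4, takes a point from camera to world coordinates). Camera axes: x right, y down, z forward; pixel columns grow to the right and rows downward; lengths in mm; the calibration is good to about 2 mm. A picture is of the moment at which its call begins: read the wrist's pose just before it. camera_info takes no time and is no camera call; for the wrist camera it gives the pose at the moment of the call.
- arm.job_done(): hands the job in, once; it reports no verdict.
Trained networks look in the newest picture that a camera, given by its name, has taken for a name from the list of things; names that differ only in an ending like _2 or _b are one class to them, and where a whole thing is asked for, a point or a joint stands for the part that bears it (a point fixed in the world has none). Each returns a list of dicts, best first, with "confidence" (0 to 1); they miss things now and then, are a little off and sometimes report something else, mostly with a low value. They report only what shows in the picture. A call takes as long as a camera call.
- arm.regions_of(camera, target): "mask" (480x640 bool, what is visible of it).
- arm.place_of(camera, target): "centre" ([x, y, z] in mm, in the coordinates of the camera as it stood for that picture, good to about 4 mm: a listed point, or the origin of a listed thing).
The state is a dict: "clock": time; "joints": joint angles; "joint_vel": joint speeds; "joint_efforts": joint torques, N m; "position": TCP position; "ee_rot": TCP orientation; "contact_force": force on the tool from outside, world axes, zero at the start; "wrist_torque": the same for the moment, N m; "gripper_width": finger opening in mm.
Only numpy, scipy, OpenCV 4.12 (cv2) and the standard library are available. Lean on these libraries where they do the work, as an engineer would, in place of code of your own. Each camera call takes 0.05 s, during which the arm holds its last target.

## Working session

There is one attempt and no reset: what is moved stays moved. The work goes in short steps, Python scripts to look and compute and a tool call to move; the robot and the scene stay as the last step left them, time stands still between calls to the robot, and variables do not carry over. Pictures are saved under pics/ and viewed, and the job is handed in when it is done.

Besides the shell and the picture viewer there is one more tool, called after "Request:" as name(argument=value, ...) on one line, values as JSON. arm_command: Moves the arm, as the interface text tells. Its arguments: {"type":"object","properties":{"commands":{"type":"array"},"jaw":{"type":"number"}},"required":["commands"]}

```bash
ls; mkdir -p pics; cat > h.py <<'E'
import numpy as np, cv2
from bench import arm
from scipy.spatial.transform import Rotation as R
def save(cam,name):
    im=arm.get_image(cam); cv2.imwrite('pics/'+name,cv2.cvtColor(im,cv2.COLOR_RGB2BGR)); return im
def place(cam,t):
    T=np.array(arm.camera_info(cam)['world_from_camera'])
    return [(round(d['confidence'],2),(T[:3,:3]@np.array(d['centre'])+T[:3,3]).round(1).tolist()) for d in arm.place_of(cam,t)]
def proj(cam,P):
    c=arm.camera_info(cam);T=np.linalg.inv(np.array(c['world_from_camera']));p=T[:3,:3]@np.array(P,float)+T[:3,3]
    s=p[:2]/p[2];s=s*(1+c['k1']*(s@s));K=np.array(c['camera_matrix']);return (K@np.r_[s,1])[:2].round(1)
def ray(cam,u,v,z):
    c=arm.camera_info(cam);K=np.array(c['camera_matrix']);d=(np.linalg.inv(K)@[u,v,1])[:2];s=d.copy()
    for _ in range(20): s=d/(1+c['k1']*(s@s))
    T=np.array(c['world_from_camera']);w=T[:3,:3]@np.r_[s,1];o=T[:3,3];return (o+w*(z-o[2])/w[2]).round(1)
E
python3 - <<'E'
from h import *
s=arm.read_state()
for k,v in s.items(): print(k,v)
print(arm.grasp_offset)
for c in ['side','top','wrist']:
    save(c,c+'0.png')
for c in ['top','side']:
    print(c,np.array(arm.camera_info(c)['world_from_camera']).round(2).tolist())
    for t in ['strap1','drip_stand','door_hinge','door_handle','bar_mid','degreaser','tin','cut_ring','tape','pliers']:
        print(t,place(c,t))
print(arm.read_state()['clock'])
E
```

```text
pics
clock 0.0
joints [-8.79365587e-01  3.85582685e-01  6.63761428e-03 -5.21409744e-04
 -1.19402475e+00 -2.58595685e-01]
joint_vel [-0.00066785 -0.00055447  0.00082911  0.00067746  0.00089913  0.00151048]
joint_efforts [ 3.12375550e-04 -3.92282546e+01  1.88400739e+01  4.18632388e+00
 -4.65679768e-03 -2.62587281e-05]
position [ 261.90494315 -566.77670509  208.40716954]
ee_rot [-2.14638032e-01  9.76693030e-01  1.07725264e-03 -2.81537747e-04]
contact_force [ 0.1610677   0.17919604 -0.5429313 ]
wrist_torque [ 0.05291547  0.00876191 -0.02084686]
gripper_width 85.80116684227325
18.700000000000003
top [[-0.03, -0.99, 0.12, 448.07], [-1.0, 0.03, 0.02, -88.11], [-0.02, -0.12, -0.99, 1480.9], [0.0, 0.0, 0.0, 1.0]]
strap1 [(0.94, [554.9, 367.2, 124.9]), (0.7, [554.2, 124.9, 125.8]), (0.58, [537.9, -66.6, -0.8])]
drip_stand [(0.76, [543.6, 247.3, 0.7]), (0.33, [519.7, -459.7, 57.3])]
door_hinge [(0.73, [519.0, -455.9, 59.9])]
door_handle [(0.85, [521.4, -395.3, 309.2]), (0.25, [552.5, 366.9, 125.6])]
bar_mid []
degreaser [(0.95, [767.1, -74.6, -3.5]), (0.7, [556.0, 125.5, 124.5])]
tin [(0.79, [702.0, 25.6, 4.4]), (0.62, [767.7, 144.3, -4.0])]
cut_ring [(0.61, [405.0, -20.4, 1.0])]
tape [(0.74, [427.4, -123.5, -2.1])]
pliers [(0.95, [764.6, 146.0, -4.7])]
side [[-0.95, -0.23, 0.22, 338.87], [-0.31, 0.65, -0.7, 725.11], [0.02, -0.73, -0.69, 989.31], [0.0, 0.0, 0.0, 1.0]]
strap1 [(0.96, [534.9, -66.8, 4.0]), (0.63, [556.5, 129.6, 129.5]), (0.62, [555.3, 368.5, 131.3])]
drip_stand [(0.89, [539.4, 249.7, 4.0]), (0.6, [431.7, -119.3, -0.4])]
door_hinge [(0.67, [522.8, -459.0, 56.8])]
door_handle [(0.67, [520.6, -402.1, 307.7]), (0.47, [401.2, -24.7, -1.4])]
bar_mid []
degreaser [(0.72, [767.1, 148.5, 1.0]), (0.59, [768.3, -78.7, 2.6])]
tin [(0.69, [701.2, 22.7, -2.8])]
cut_ring []
tape [(0.78, [429.1, -123.4, 0.8])]
pliers [(0.97, [765.9, 146.3, 2.8]), (0.54, [541.7, 250.5, 2.3])]
1.15
```

View pics/top0.png

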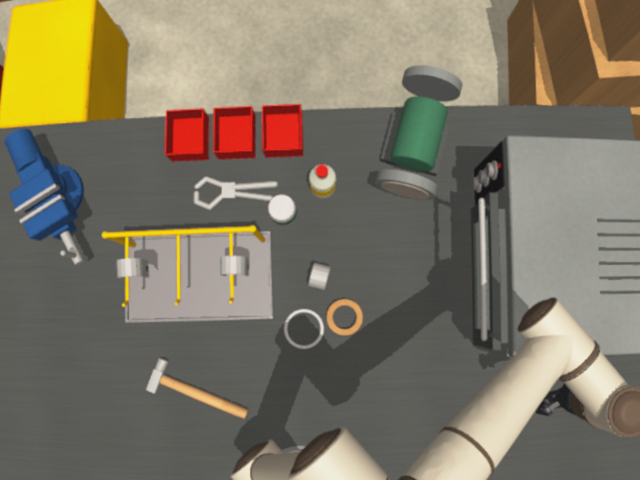

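View pics/side0.png

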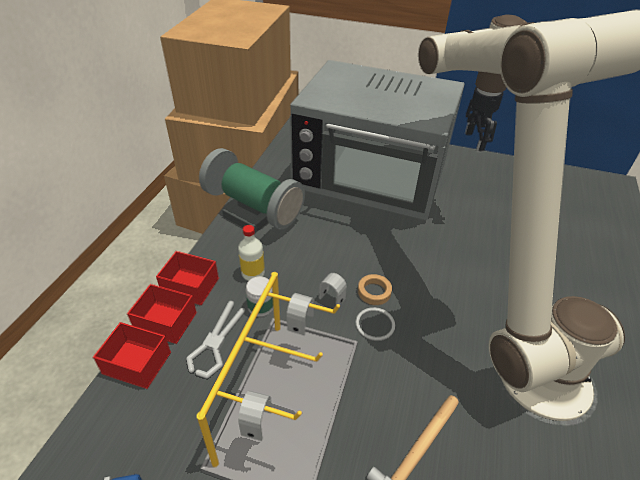

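View pics/wrist0.png

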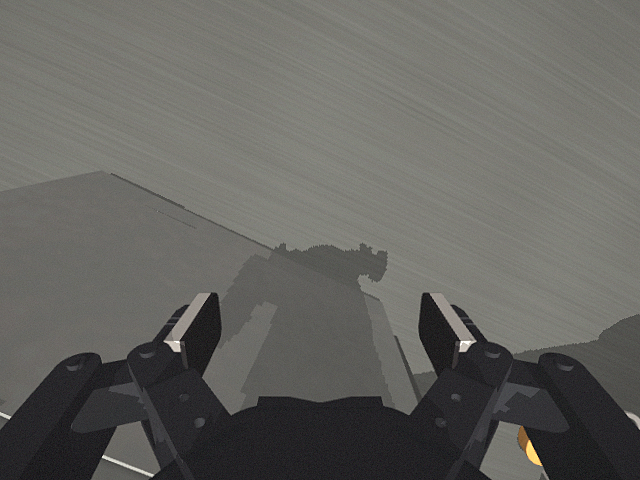

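The top view shows straps on the two outer arms (127,267) and (233,264), with the middle arm empty. strap4 stands at (319,275), and the door handle runs about (482,196) to (484,340).

```bash
python3 - <<'E'
import cv2
t=cv2.imread('pics/top0.png');s=cv2.imread('pics/side0.png')
cv2.imwrite('pics/c1.png',cv2.resize(t[130:370,430:590],None,fx=2.5,fy=2.5,interpolation=cv2.INTER_CUBIC))
cv2.imwrite('pics/c2.png',cv2.resize(s[90:230,280:480],None,fx=4,fy=4,interpolation=cv2.INTER_CUBIC))
cv2.imwrite('pics/c3.png',cv2.resize(t[220:340,100:360],None,fx=3,fy=3,interpolation=cv2.INTER_CUBIC))
E
```

```text
(no output)
```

View pics/c1.png

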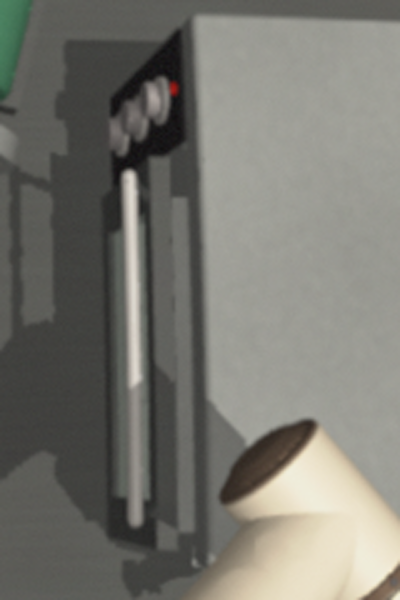

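View pics/c2.png

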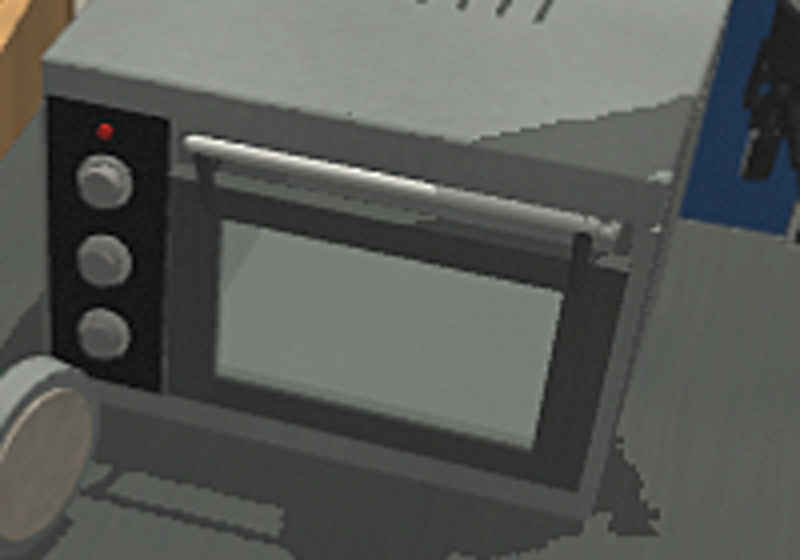

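View pics/c3.png

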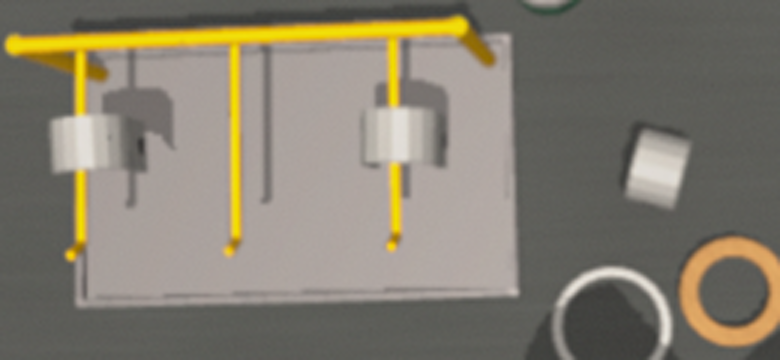

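```bash
cat >> h.py <<'E'
def rayd(cam,u,v):
    o=np.array(arm.camera_info(cam)['world_from_camera'])[:3,3];p=ray(cam,u,v,0);d=p-o;return o,d/np.linalg.norm(d)
def tri(u1,u2):
    A=np.zeros((3,3));b=np.zeros(3)
    for c,u in (('top',u1),('side',u2)):
        o,d=rayd(c,*u);M=np.eye(3)-np.outer(d,d);A+=M;b+=M@o
    return np.linalg.solve(A,b).round(1)
def tool():
    s=arm.read_state();q=R.from_quat(s['ee_rot']).as_matrix();return np.array(s['position']),q,s
E
python3 - <<'E'
from h import *
a=tri((481.6,198.8),(326.5,125.75));b=tri((484.4,340),(433.8,148));print(a,b,(a+b)/2,np.linalg.norm(a-b))
for z in(305,310):
  print(ray('top',481.6,198.8,z),ray('top',484.4,340,z))
# oven front top edge
print(ray('top',430+190/2.5,130+15/2.5,320),ray('top',430+205/2.5,130+400/2.5,320))
# stand arms z=200 : tips base x=-70 , rail
for p in [(80,250),(80,50),(235,245),(235,45),(394,240),(392,40)]:
    print(p,ray('top',100+p[0]/3,220+p[1]/3,204))
print(ray('top',100+12/3,220+45/3,200),ray('top',100+460/3,220+25/3,200))
for p in [(641,130),(690,138),(674,207),(625,197)]: print('s4',ray('top',100+p[0]/3,220+p[1]/3,70))
p,q,s=tool();print(p,q.round(3))
E
```

```text
[ 665.7 -407.1  308.4] [ 371.7 -397.4  306. ] [ 518.7  -402.25  307.2 ] 294.16976391192895
[ 666.6 -408.   305. ] [ 377.8 -397.   305. ]
[ 665.6 -406.6  310. ] [ 378.1 -395.7  310. ]
[ 796.  -466.6  320. ] [ 476.  -455.1  320. ]
(80, 250) [474.2 366.9 204. ]
(80, 50) [624.8 367.8 204. ]
(235, 245) [475.9 247.5 204. ]
(235, 45) [624.8 247.  204. ]
(394, 240) [477.  128.4 204. ]
(392, 40) [624.7 128.  204. ]
[631.  423.9 200. ] [634.9  77.6 200. ]
s4 [563.5 -51.1  70. ]
s4 [555.8 -90.5  70. ]
s4 [500.6 -75.9  70. ]
s4 [509.8 -36.8  70. ]
[ 262.13983461 -567.35307236  209.50849617] [[-0.908 -0.419  0.   ]
 [-0.419  0.908  0.   ]
 [-0.    -0.    -1.   ]]
```

Request:
arm_command(commands=[0,0,-0.04,5.4,0,0,-0.04,5.4,0,0,-0.04,5.4,0,0,-0.04,5.4,0,0,-0.04,5.4], jaw=0.5)

```text
clock: 1.65
position: [260.9, -565.0, 408.0]
ee_rot: [0.029, 1.0, 0.008, -0.005]
contact_force: [1.3, -0.7, 0.3]
gripper_width: 42.8
```

```bash
cat >> h.py <<'E'
NY=87.9
def plan(P,yaw=None,n=5):
    p,q,s=tool();d=q.T@(np.array(P,float)-p)/1000
    y=np.degrees(np.arctan2(q[1,1],q[0,1]));
    w=0 if yaw is None else -((yaw-y+90)%180-90)
    print('at',p.round(1),'yawY',round(y,2),'w',round(s['gripper_width'],1),'F',np.array(s['contact_force']).round(1),'t',round(s['clock'],2),'zdir',q[:,2].round(4))
    print('d tool m',d.round(4),'roll',round(w,2),'max/50',(np.linalg.norm(d)/.05).round(2))
E
python3 - <<'E'
from h import *
plan([521,-401,400],NY)
E
```

```text
at [ 260.9 -565.   408. ] yawY 86.71 w 42.8 F [ 1.3 -0.7  0.3] t 1.65 zdir [-0.0097  0.0156 -0.9998]
d tool m [-0.2504  0.1785  0.008 ] roll -1.19 max/50 6.15
```

Request:
arm_command(commands=[-0.042,0.03,0,0,-0.042,0.03,0,0,-0.042,0.03,0,0,-0.042,0.03,0,0,-0.042,0.03,0,0])

```text
clock: 2.15
position: [473.7, -435.2, 418.6]
ee_rot: [0.036, 0.999, 0.0, 0.001]
contact_force: [1.1, -0.4, 0.1]
gripper_width: 42.6
```

```bash
python3 - <<'E'
from h import *
plan([521,-401,400],NY)
E
```

```text
at [ 473.7 -435.2  418.6] yawY 85.83 w 42.6 F [ 1.1 -0.4  0.1] t 2.15 zdir [ 1.7e-03 -1.0e-04 -1.0e+00]
d tool m [-0.0447  0.0375  0.0186] roll -2.07 max/50 1.22
```

Tilt recovers by itself. Next, get over the handle and take a wrist look.

Request:
arm_command(commands=[-0.015,0.012,0.006,-0.7,-0.015,0.012,0.006,-0.7,-0.015,0.013,0.006,-0.7,0,0,0,0,0,0,0,0])

```text
clock: 2.65
position: [528.8, -394.2, 397.8]
ee_rot: [0.012, 1.0, 0.001, 0.0]
contact_force: [-0.3, 0.2, 0.0]
gripper_width: 42.3
```

```bash
python3 - <<'E'
from h import *
plan([521,-401,289],NY)
save('wrist','w1.png')
print(place('wrist','door_handle'),proj('wrist',[521,-401,308]),proj('wrist',[621,-404.7,308]))
E
```

```text
at [ 528.8 -394.2  397.8] yawY 88.58 w 42.3 F [-0.3  0.2  0. ] t 2.65 zdir [ 2.0e-04  1.6e-03 -1.0e+00]
d tool m [ 0.0076 -0.0071  0.1088] roll 0.68 max/50 2.19
[(0.58, [523.7, -401.1, 307.9])] [309.2 219.8] [309.1 332.5]
```

View pics/w1.png

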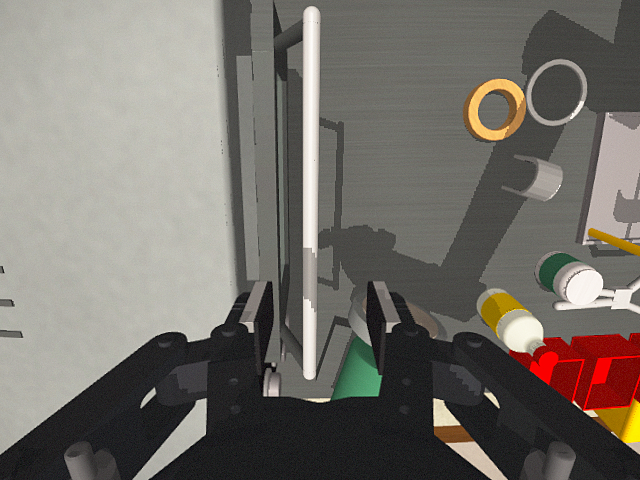

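Request:
arm_command(commands=[0.003,-0.003,0.03,0.3,0.002,-0.003,0.03,0.3,0.003,0,0.025,0,0,0,0.016,0,0,0,0.006,0])

```text
clock: 3.25
position: [517.3, -405.2, 292.6]
ee_rot: [0.022, 1.0, -0.002, 0.005]
contact_force: [-0.5, -0.3, -0.7]
gripper_width: 42.4
```

```bash
python3 - <<'E'
from h import *
plan([521,-400,289],NY)
E
```

```text
at [ 517.3 -405.2  292.6] yawY 87.5 w 42.4 F [-0.5 -0.3 -0.7] t 3.25 zdir [ 0.009  -0.0036 -1.    ]
d tool m [-0.0034  0.0053  0.0036] roll -0.4 max/50 0.15
```

Request:
arm_command(commands=[0,0.003,0.003,0,0,0.002,0,0,0,0,0,0,0,0,0,0,0,0,0,0])

```text
clock: 3.75
position: [517.6, -401.8, 293.4]
ee_rot: [0.023, 1.0, -0.004, 0.007]
contact_force: [0.6, -1.1, 0.0]
gripper_width: 42.7
```

Request:
arm_command(commands=[0,0,0,0,0,0,0,0,0,0,0,0,0,0,0,0,0,0,0,0], jaw=0.0)

```text
clock: 4.25
position: [518.2, -401.8, 294.4]
ee_rot: [0.023, 1.0, -0.004, 0.008]
contact_force: [0.3, -0.1, -0.5]
gripper_width: -0.3
```

```bash
cat > door.py <<'E'
from h import *
import sys
# handle circle: fit from hinge
H=np.array([521,-457.,55]); n=np.array([0.037,.9993,0])
def hp(a,dz=0): return H+n*(48*np.cos(a)+255*np.sin(a))+np.array([0,0,255*np.cos(a)-48*np.sin(a)])
if __name__=='__main__':
    p,q,s=tool(); plan(p)
    g=p+q[:,2]*18.7; g=p-q[:,2]*18.7
    o=(g-H)@n; z=g[2]-55; a=np.arctan2(o,z)-np.arctan2(48,255); print('angle',a.round(3),'radius',np.hypot(o,z).round(1))
    st=float(sys.argv[1]);rr=np.hypot(o,z)
    for i in range(5):
        a2=a+st; d=(hp(a2)-hp(a)); print((q.T@d/1000).round(4)); a=a2
E
python3 door.py 0.05
```

```text
at [ 518.2 -401.8  294.4] yawY 87.42 w -0.3 F [ 0.3 -0.1 -0.5] t 4.25 zdir [ 0.0156 -0.0083 -0.9998]
d tool m [0. 0. 0.] roll 0 max/50 0.0
angle 0.025 radius 263.9
[0.0001 0.0126 0.0029]
[0.0002 0.0125 0.0036]
[0.0002 0.0123 0.0042]
[0.0002 0.0121 0.0048]
[0.0002 0.0118 0.0054]
```

```bash
python3 - <<'E'
from h import *
save('wrist','w2.png');save('side','s2.png')
im=cv2.imread('pics/s2.png');cv2.imwrite('pics/s2c.png',cv2.resize(im[60:210,280:480],None,fx=4,fy=4))
E
```

```text
(no output)
```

View pics/w2.png

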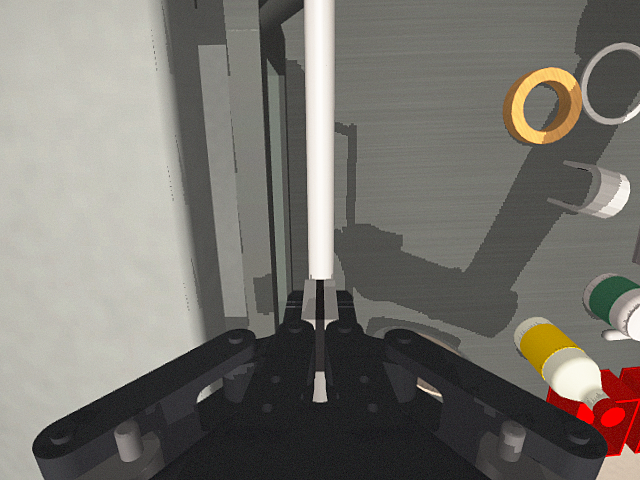

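View pics/s2c.png

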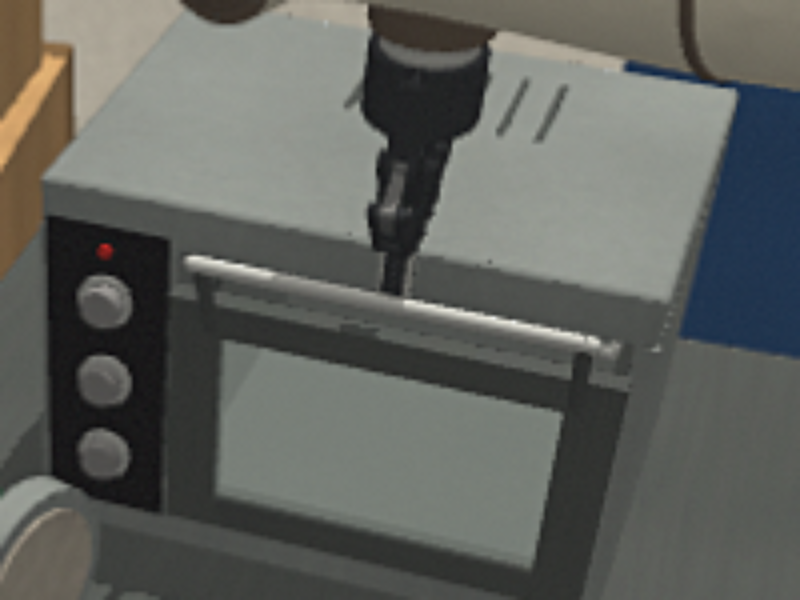

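```bash
python3 - <<'E'
from h import *
p,q,s=tool();print('tcp px',proj('wrist',p),'grasp',proj('wrist',p-q[:,2]*18.7), arm.camera_info('wrist')['camera_matrix'][0][0])
T=np.array(arm.camera_info('wrist')['world_from_camera']);print(T.round(2))
for z in (285,290,295,300,305,308,312):
  for x in (490,):
    a=proj('wrist',[x,-405,z]);b=proj('wrist',[x,-393,z]);print(z,a,b,b[0]-a[0])
for d in arm.regions_of('wrist','door_handle'):
    m=d['mask'];print(d['confidence'],m.sum(),[ (r,np.where(m[r])[0][[0,-1]].tolist()) for r in range(5,300,40) if m[r].any()])
E
```

```text
tcp px [317.3 276.7] grasp [317.1 292.9] 343.15429924726897
[[ 5.0000e-02  9.5000e-01  3.1000e-01  4.4103e+02]
 [ 1.0000e+00 -4.0000e-02 -2.0000e-02 -3.9591e+02]
 [-1.0000e-02  3.1000e-01 -9.5000e-01  4.5907e+02]
 [ 0.0000e+00  0.0000e+00  0.0000e+00  1.0000e+00]]
285 [308.9 220.7] [331.7 219.7] 22.80000000000001
290 [308.6 223.3] [332.  222.3] 23.399999999999977
295 [308.2 226.1] [332.2 225.1] 24.0
300 [307.8 229.1] [332.5 228. ] 24.69999999999999
305 [307.4 232.2] [332.8 231.2] 25.400000000000034
308 [307.1 234.2] [333.  233.1] 25.899999999999977
312 [306.8 237. ] [333.3 235.8] 26.5
0.83 26482 [(5, [223, 335]), (45, [226, 334]), (85, [227, 334]), (125, [231, 334]), (165, [234, 334]), (205, [237, 333]), (245, [241, 333]), (285, [244, 292])]
```

```bash
python3 - <<'E'
import cv2
im=cv2.imread('pics/w2.png');cv2.imwrite('pics/w2c.png',cv2.resize(im[240:420,220:420],None,fx=4,fy=4,interpolation=cv2.INTER_CUBIC)[:600])
E
```

```text
(no output)
```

View pics/w2c.png

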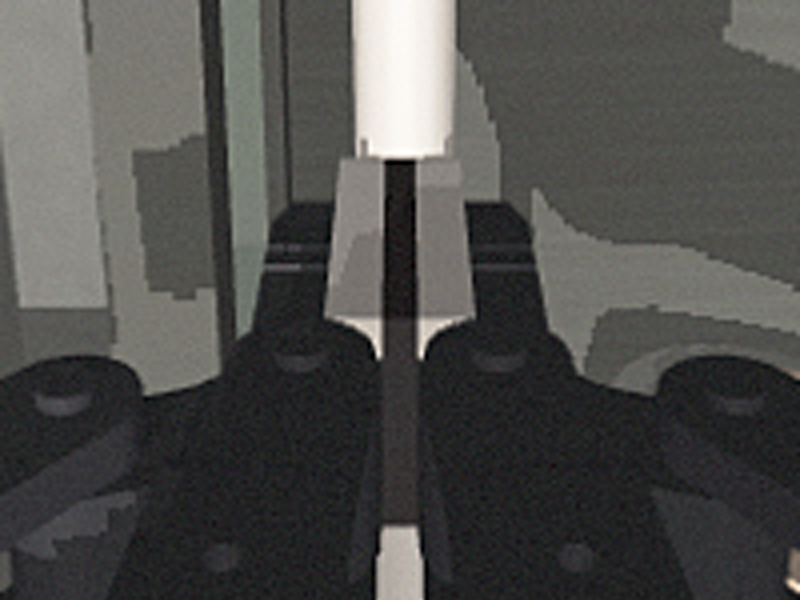

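```bash
python3 - <<'E'
from h import *
p,q,s=tool()
for x in (500,507,517,529):
    print(x,proj('wrist',[x,-401,312]),proj('wrist',[x,-401,308]),proj('wrist',[x,-401,302]))
for dx in (-11,0,11):
  for b in (0,10,20,30): print(dx,b,proj('wrist',p+q@[-dx,0,-b]))
E
```

```text
500 [316.7 257.1] [316.8 254. ] [317.  249.5]
507 [317.4 271. ] [317.5 267.6] [317.7 262.7]
517 [318.4 290.2] [318.5 286.4] [318.6 281. ]
529 [319.6 312.3] [319.7 308.1] [319.7 302.1]
-11 0 [317.3 257.1]
-11 10 [317.2 264.4]
-11 20 [317.  272.6]
-11 30 [316.9 281.9]
0 0 [317.3 276.6]
0 10 [317.2 284.9]
0 20 [317.1 294.1]
0 30 [317.  304.5]
11 0 [317.4 295.4]
11 10 [317.3 304.6]
11 20 [317.2 314.7]
11 30 [317.  326.1]
```

Request:
arm_command(commands=[0,0,0,0,0,0,0,0,0,0,0,0,0,0,0,0,0,0,0,0], jaw=0.5)

```text
clock: 4.9
position: [518.1, -401.8, 294.2]
ee_rot: [0.023, 1.0, -0.004, 0.008]
contact_force: [-0.3, -0.0, -0.6]
gripper_width: 42.9
```

```bash
python3 - <<'E'
from h import *
plan([518,-401,280],NY)
im=save('wrist','w3.png')
print(arm.read_state()['joints'])
cv2.imwrite('pics/w3c.png',cv2.cvtColor(cv2.resize(im[220:420,170:470],None,fx=2.6,fy=2.6),cv2.COLOR_RGB2BGR))
E
```

```text
at [ 518.1 -401.8  294.2] yawY 87.41 w 42.9 F [-0.3 -0.  -0.6] t 4.9 zdir [ 0.0152 -0.0081 -0.9999]
d tool m [0.0004 0.0009 0.0142] roll -0.49 max/50 0.28
[-4.12818345e-01  3.89021638e-01  2.22718190e-01  1.33211712e-03
 -1.38721537e+00 -1.20331420e+00]
```

View pics/w3c.png

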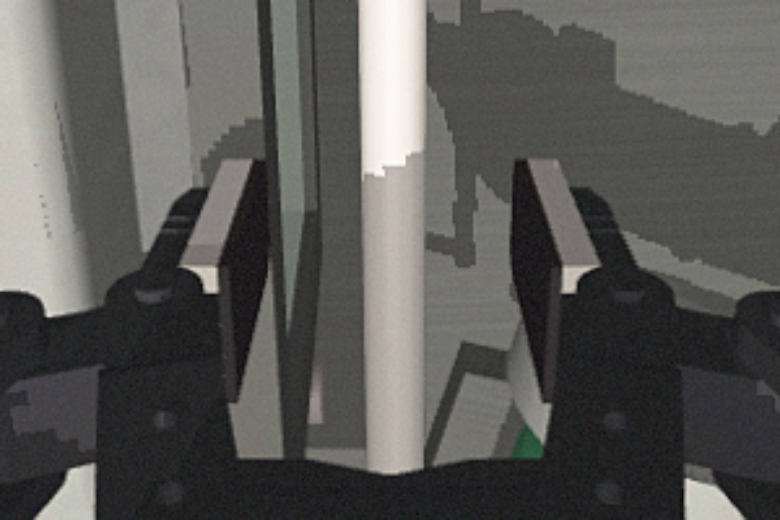

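Request:
arm_command(commands=[0,0.001,0.008,-0.2,0,0,0.008,-0.2,0,0,0.008,0,0,0,0.003,0,0,0,0,0])

```text
clock: 5.45
position: [518.1, -400.6, 263.7]
ee_rot: [0.019, 1.0, -0.003, 0.007]
contact_force: [-0.8, 0.2, 0.6]
gripper_width: 42.9
```

```bash
python3 - <<'E'
from h import *
plan([518,-401,267],NY)
im=save('wrist','w4.png')
cv2.imwrite('pics/w4c.png',cv2.cvtColor(cv2.resize(im[220:420,170:470],None,fx=2.6,fy=2.6),cv2.COLOR_RGB2BGR))
E
```

```text
at [ 518.1 -400.6  263.7] yawY 87.84 w 42.9 F [-0.8  0.2  0.6] t 5.45 zdir [ 0.0136 -0.0069 -0.9999]
d tool m [ 0.0001 -0.0004 -0.0033] roll -0.06 max/50 0.07
```

View pics/w4c.png

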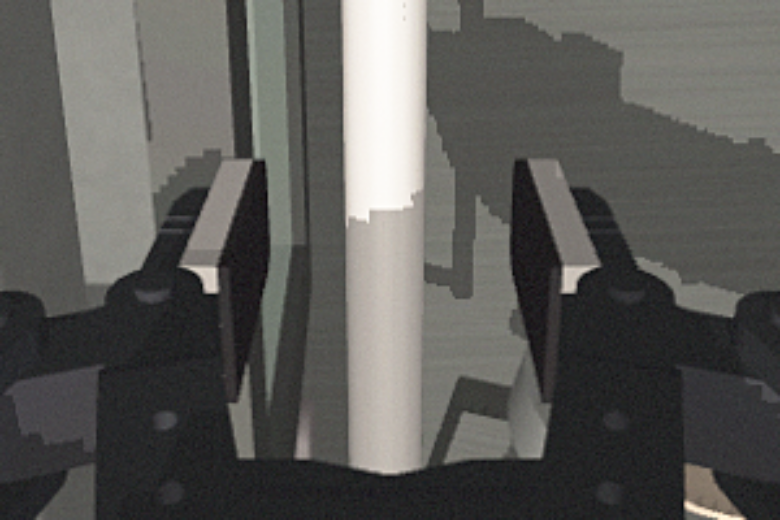

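Handle column (385) now sits slightly left of the pads' mid (390), between the pads. Closing.

Request:
arm_command(commands=[0,0,0,0,0,0,0,0,0,0,0,0,0,0,0,0,0,0,0,0], jaw=0.0)

```text
clock: 6.0
position: [518.5, -400.9, 264.5]
ee_rot: [0.019, 1.0, -0.004, 0.007]
contact_force: [0.2, -0.1, -0.2]
gripper_width: 10.2
```

```bash
python3 - <<'E'
from h import *
plan([518,-401,267],NY)
im=save('wrist','w5.png')
cv2.imwrite('pics/w5c.png',cv2.cvtColor(cv2.resize(im[220:420,170:470],None,fx=2.6,fy=2.6),cv2.COLOR_RGB2BGR))
E
```

```text
at [ 518.5 -400.9  264.5] yawY 87.84 w 10.2 F [ 0.2 -0.1 -0.2] t 6.0 zdir [ 0.0148 -0.0076 -0.9999]
d tool m [ 0.0004 -0.0001 -0.0025] roll -0.06 max/50 0.05
```

View pics/w5c.png

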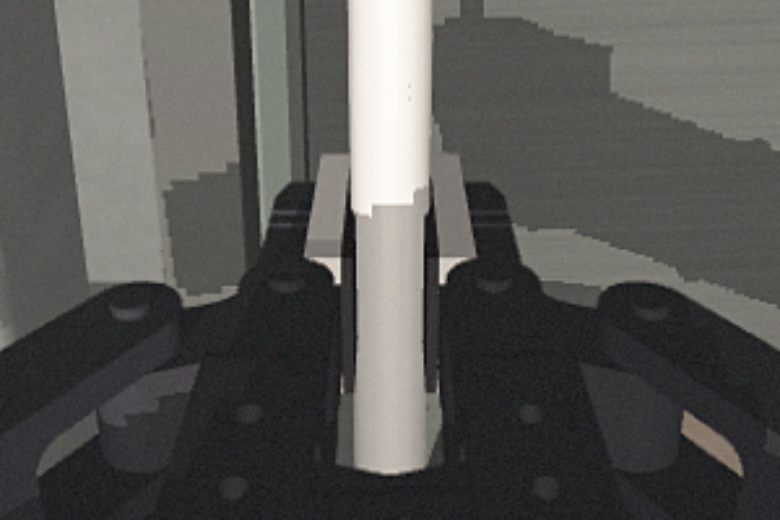

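```bash
sed -i 's/^    g=p+.*$/    g=p-q[:,2]*43.5/' door.py; sed -i 's/48\*np.cos(a)+255\*np.sin(a)/48*np.cos(a)+255*np.sin(a)/' door.py; python3 door.py 0.05
```

```text
at [ 518.5 -400.9  264.5] yawY 87.84 w 10.1 F [-0.2  0.1 -1.2] t 6.05 zdir [ 0.0148 -0.0076 -0.9999]
d tool m [0. 0. 0.] roll 0 max/50 0.0
angle 0.033 radius 259.1
[0.0001 0.0126 0.003 ]
[0.0001 0.0124 0.0037]
[0.0001 0.0122 0.0043]
[0.0001 0.012  0.0049]
[0.0001 0.0118 0.0055]
```

Request:
arm_command(commands=[0,0.012,0.002,0,0,0.012,0.003,0,0,0.012,0.004,0,0,0.012,0.005,0,0,0.012,0.005,0])

```text
clock: 6.55
position: [520.7, -347.3, 246.7]
ee_rot: [0.021, 1.0, -0.011, 0.009]
contact_force: [0.3, -5.9, -2.6]
gripper_width: 10.1
```

```bash
python3 door.py 0.07; python3 -c "
from h import *
save('side','s3.png')"
```

```text
at [ 520.7 -347.3  246.7] yawY 87.61 w 10.1 F [ 0.3 -5.9 -2.6] t 6.55 zdir [ 0.0176 -0.0224 -0.9996]
d tool m [0. 0. 0.] roll 0 max/50 0.0
angle 0.253 radius 259.9
[0.0002 0.0163 0.0079]
[0.0002 0.0157 0.0091]
[0.0003 0.0151 0.0101]
[0.0003 0.0143 0.0112]
[0.0003 0.0135 0.0121]
```

View pics/s3.png

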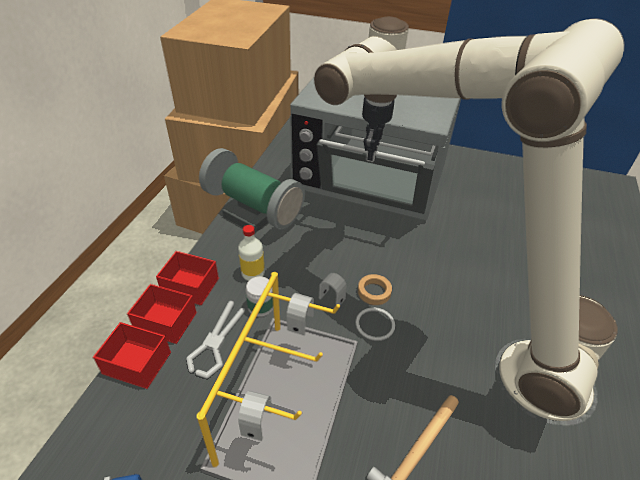

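Request:
arm_command(commands=[0,0.016,0.008,0,0,0.016,0.009,0,0,0.015,0.01,0,0,0.014,0.011,0,0,0.013,0.012,0])

```text
clock: 7.1
position: [523.6, -272.8, 195.1]
ee_rot: [0.02, 1.0, -0.013, 0.009]
contact_force: [-0.8, -6.4, -2.3]
gripper_width: 9.7
```

```bash
python3 door.py 0.07
```

```text
at [ 523.6 -272.8  195.1] yawY 87.66 w 9.7 F [-0.8 -6.4 -2.3] t 7.1 zdir [ 0.0177 -0.0269 -0.9995]
d tool m [0. 0. 0.] roll 0 max/50 0.0
angle 0.604 radius 260.9
[0.0003 0.0127 0.013 ]
[0.0003 0.0117 0.0139]
[0.0003 0.0107 0.0147]
[0.0003 0.0097 0.0154]
[0.0003 0.0086 0.016 ]
```

Request:
arm_command(commands=[0,0.0125,0.013,0,0,0.0115,0.014,0,0,0.0105,0.015,0,0,0.009,0.0155,0,0,0.008,0.016,0])

```text
clock: 7.6
position: [525.6, -221.7, 120.2]
ee_rot: [0.019, 1.0, -0.015, 0.009]
contact_force: [0.4, -4.6, 0.9]
gripper_width: 9.8
```

```bash
python3 door.py 0.07
```

```text
at [ 525.6 -221.7  120.2] yawY 87.81 w 9.8 F [ 0.4 -4.6  0.9] t 7.6 zdir [ 0.0169 -0.0306 -0.9994]
d tool m [0. 0. 0.] roll 0 max/50 0.0
angle 0.954 radius 260.4
[0.0003 0.0075 0.0165]
[0.0003 0.0063 0.017 ]
[0.0003 0.0051 0.0174]
[0.0003 0.0039 0.0177]
[0.0003 0.0026 0.018 ]
```

Request:
arm_command(commands=[0,0.0075,0.0165,0,0,0.006,0.017,0,0,0.005,0.0175,0,0,0.0035,0.0175,0,0,0.002,0.018,0])

```text
clock: 8.1
position: [526.4, -200.0, 32.2]
ee_rot: [0.018, 1.0, -0.017, 0.008]
contact_force: [-0.5, -4.8, 1.3]
gripper_width: 10.4
```

```bash
python3 door.py 0.035; python3 -c "
from h import *
save('side','s4.png')"
```

```text
at [ 526.4 -200.    32.2] yawY 87.91 w 10.4 F [-0.5 -4.8  1.3] t 8.1 zdir [ 0.0147 -0.0335 -0.9993]
d tool m [0. 0. 0.] roll 0 max/50 0.0
angle 1.305 radius 259.3
[0.0001 0.0009 0.009 ]
[0.0001 0.0005 0.0091]
[0.0001 0.0002 0.0091]
[ 0.0001 -0.0001  0.0091]
[ 0.0001 -0.0004  0.0091]
```

View pics/s4.png

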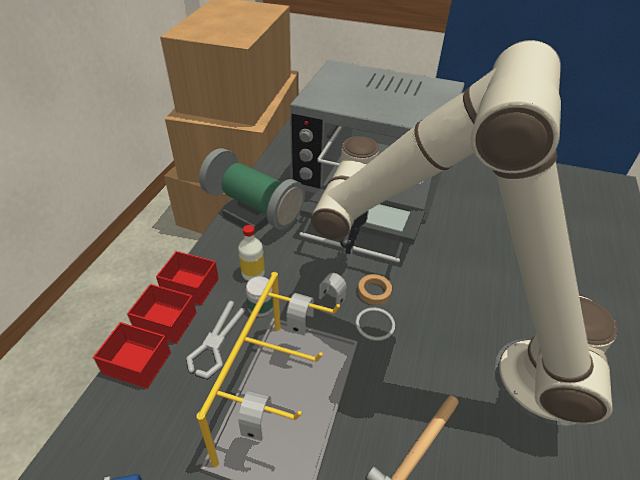

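Request:
arm_command(commands=[0,0,0.008,0,0,0,0.007,0,0,0,0.005,0,0,0,0.003,0,0,0,0.002,0])

```text
clock: 8.65
position: [526.3, -199.5, 12.4]
ee_rot: [0.017, 1.0, -0.017, 0.007]
contact_force: [-3.4, -2.9, 5.6]
gripper_width: 10.0
```

```bash
python3 door.py 0.035
```

```text
at [ 526.3 -199.5   12.4] yawY 88.01 w 10.0 F [-3.4 -2.9  5.6] t 8.65 zdir [ 0.0127 -0.0343 -0.9993]
d tool m [0. 0. 0.] roll 0 max/50 0.0
angle 1.381 radius 259.0
[0.0001 0.0002 0.0091]
[ 0.0001 -0.0001  0.0091]
[ 0.0001 -0.0005  0.0091]
[ 0.0001 -0.0008  0.009 ]
[ 0.0001 -0.0011  0.009 ]
```

Request:
arm_command(commands=[0,0,0.002,0,0,0,0.002,0,0,0,0.003,0,0,0,0.003,0,0,0,0.003,0])

```text
clock: 9.15
position: [526.5, -199.6, 12.3]
ee_rot: [0.017, 1.0, -0.018, 0.009]
contact_force: [-6.4, 0.7, 20.1]
gripper_width: 10.1
```

```bash
python3 door.py 0.035
```

```text
at [ 526.5 -199.6   12.3] yawY 87.99 w 10.1 F [-6.4  0.7 20.1] t 9.15 zdir [ 0.0164 -0.0357 -0.9992]
d tool m [0. 0. 0.] roll 0 max/50 0.0
angle 1.382 radius 258.9
[0.0002 0.0002 0.0091]
[ 0.0002 -0.0001  0.0091]
[ 0.0002 -0.0004  0.0091]
[ 0.0002 -0.0008  0.009 ]
[ 0.0002 -0.0011  0.009 ]
```

Request:
arm_command(commands=[0,0,0,0,0,0,0,0,0,0,0,0,0,0,-0.02,0,0,0,-0.05,0], jaw=0.5)

```text
clock: 9.65
position: [520.0, -194.4, 76.5]
ee_rot: [0.019, 1.0, -0.015, 0.001]
contact_force: [1.1, -1.2, 0.5]
gripper_width: 42.9
```

Request:
arm_command(commands=[0,0,-0.05,0,0,0,-0.05,0,0,0,-0.05,0,0,0,-0.05,0,0,0,-0.05,0])

```text
clock: 10.15
position: [517.8, -184.8, 327.8]
ee_rot: [0.019, 1.0, -0.013, -0.003]
contact_force: [1.4, -0.5, -0.3]
gripper_width: 42.8
```

```bash
python3 - <<'E'
from h import *
plan([521,-337,400],NY)
save('wrist','w6.png');save('top','t6.png')
for c in('wrist','top'):
  for t in('bar_mid','door_handle'): print(c,t,place(c,t))
E
```

```text
at [ 517.8 -184.8  327.8] yawY 87.88 w 42.8 F [ 1.4 -0.5 -0.3] t 10.15 zdir [-0.0072 -0.026  -0.9996]
d tool m [-0.0084 -0.1538 -0.0682] roll -0.02 max/50 3.37
wrist bar_mid [(0.94, [527.3, -335.8, 236.4])]
wrist door_handle [(0.92, [533.3, -197.5, 54.8])]
top bar_mid [(0.9, [526.6, -336.6, 224.9])]
top door_handle []
```

View pics/w6.png

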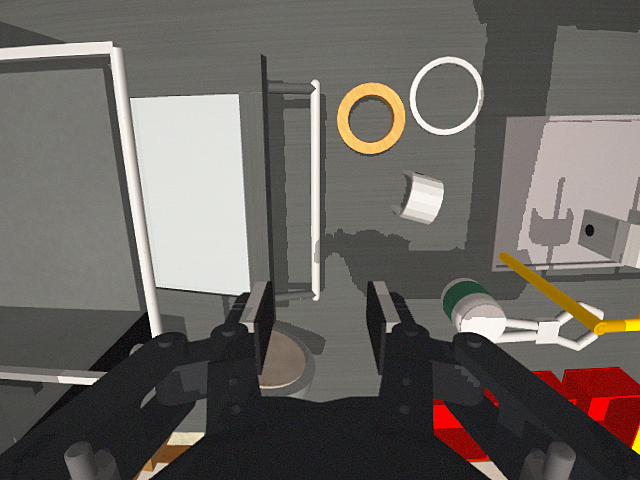

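View pics/t6.png

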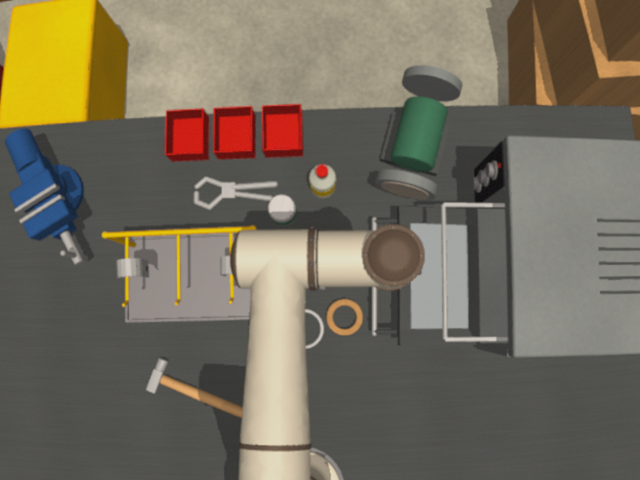

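Request:
arm_command(commands=[-0.008,0.048,0,-0.5,-0.008,0.048,0,-0.5,-0.008,0.048,0,-0.5,-0.008,0.048,0,-0.5,-0.008,0.048,0,-0.5], jaw=1.0)

```text
clock: 10.95
position: [560.3, 55.5, 305.8]
ee_rot: [0.002, 1.0, -0.015, -0.015]
contact_force: [0.7, -0.7, 0.1]
gripper_width: 85.3
```

```bash
python3 - <<'E'
from h import *
plan([555,127.5,330],90.5)
print('bar',ray('top',444,203,225),ray('top',443.5,341,225))
E
```

```text
at [560.3  55.5 305.8] yawY 89.74 w 85.3 F [ 0.7 -0.7  0.1] t 10.95 zdir [-0.0305 -0.0292 -0.9991]
d tool m [ 0.0064  0.0712 -0.0261] roll -0.76 max/50 1.52
bar [ 674.3 -344.8  225. ] [ 374.9 -328.5  225. ]
```

Request:
arm_command(commands=[0.002,0.022,-0.008,-0.3,0.002,0.022,-0.008,-0.3,0.002,0.018,-0.006,-0.1,0,0.008,-0.003,0,0,0,0,0])

```text
clock: 11.45
position: [551.8, 134.9, 315.6]
ee_rot: [-0.008, 0.999, -0.019, -0.027]
contact_force: [0.4, -0.8, 0.4]
gripper_width: 85.4
```

```bash
python3 - <<'E'
from h import *
plan([555,127.5,137],90.5)
save('wrist','w7.png')
print(place('wrist','strap1'))
for P in ([555,128,209],[535,128,209],[575,128,209],[535,157,180],[535,99,180]): print(proj('wrist',P))
for d in arm.regions_of('wrist','strap1'):
    m=d['mask'];yy,xx=np.where(m);print(d['confidence'],xx.min(),xx.max(),yy.min(),yy.max(),xx.mean().round(1),yy.mean().round(1))
E
```

```text
at [551.8 134.9 315.6] yawY 91.01 w 85.4 F [ 0.4 -0.8  0.4] t 11.45 zdir [-0.0536 -0.0386 -0.9978]
d tool m [-0.0127 -0.0008  0.1783] roll 0.51 max/50 3.58
[(0.94, [555.5, 366.9, 130.4]), (0.67, [554.3, 129.1, 133.2]), (0.56, [534.2, -61.9, 0.2])]
[315.9 233.6]
[316.2 209.9]
[315.7 256.6]
[350.1 205. ]
[285.6 203.6]
0.84 285 351 194 256 317.3 228.7
0.7 519 621 202 263 571.8 232.6
0.61 220 266 272 338 241.5 305.2
0.56 148 207 156 210 172.1 181.5
```

View pics/w7.png

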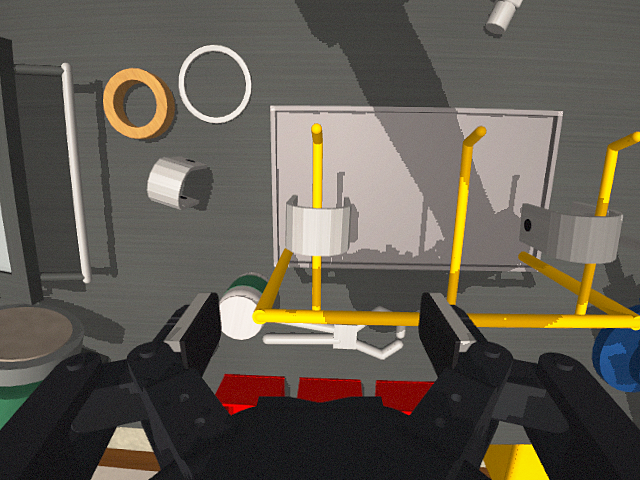

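```bash
cat >> h.py <<'E'
OFF=44.
def gplan(G,yaw=None):
    p,q,s=tool(); plan(np.array(G,float)+q[:,2]*OFF,yaw); print('grasp at',(p-q[:,2]*OFF).round(1))
E
python3 -c "
from h import *
gplan([554.5,128,179],90.5)"
```

```text
at [551.9 133.4 316.1] yawY 90.89 w 85.8 F [-0.4 -0.9 -0.4] t 11.6 zdir [-0.053  -0.0383 -0.9979]
d tool m [-0.0099 -0.0003  0.1809] roll 0.39 max/50 3.62
grasp at [554.2 135.1 360.1]
```

Request:
arm_command(commands=[-0.002,0,0.02,0.1,-0.002,0,0.03,0.1,-0.002,0,0.03,0.1,-0.002,0,0.02,0.1,0,0,0.01,0])

```text
clock: 12.1
position: [555.8, 123.8, 204.6]
ee_rot: [0.0, 1.0, -0.018, -0.024]
contact_force: [-1.0, -0.3, 0.3]
gripper_width: 85.4
```

```bash
python3 -c "
from h import *
gplan([554.5,128,179],90.5)
save('wrist','w8.png')"
```

```text
at [555.8 123.8 204.6] yawY 90.03 w 85.4 F [-1.  -0.3  0.3] t 12.1 zdir [-0.0475 -0.0361 -0.9982]
d tool m [0.0001 0.0052 0.0695] roll -0.47 max/50 1.39
grasp at [557.9 125.3 248.6]
```

View pics/w8.png

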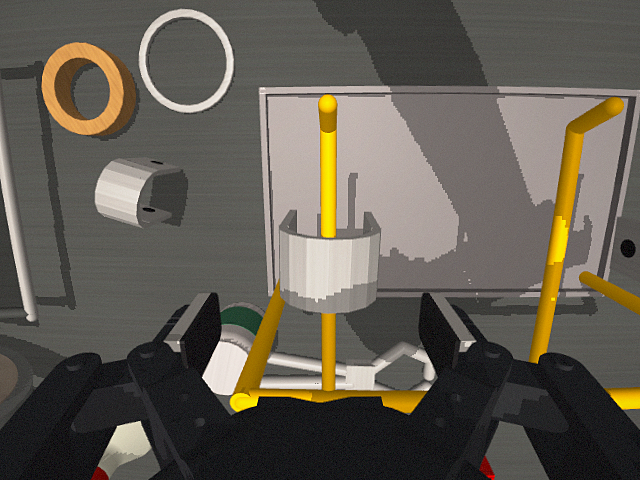

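Request:
arm_command(commands=[0,0.003,0.015,-0.2,0,0.002,0.02,-0.2,0,0,0.02,0,0,0,0.01,0,0,0,0.003,0])

```text
clock: 12.65
position: [555.2, 124.4, 138.4]
ee_rot: [-0.002, 1.0, -0.017, -0.021]
contact_force: [0.1, 0.4, 0.3]
gripper_width: 85.4
```

```bash
python3 -c "
from h import *
gplan([554.5,128,179],90.5)
save('wrist','w9.png')"
```

```text
at [555.2 124.4 138.4] yawY 90.26 w 85.4 F [0.1 0.4 0.3] t 12.65 zdir [-0.0409 -0.0343 -0.9986]
d tool m [0.0023 0.0023 0.0033] roll -0.24 max/50 0.09
grasp at [557.  125.9 182.3]
```

View pics/w9.png

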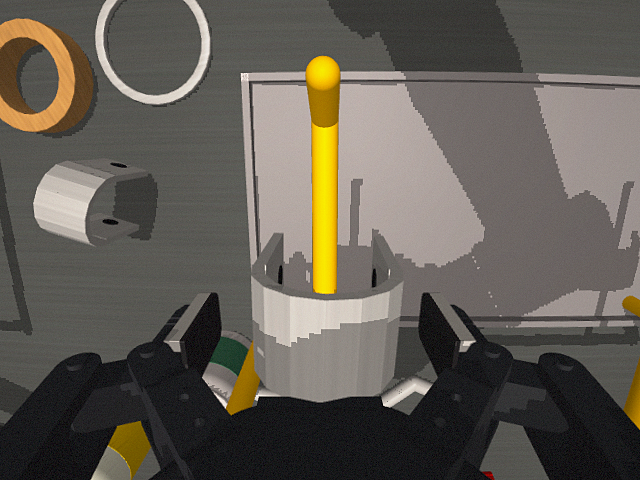

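Request:
arm_command(commands=[0.001,0.002,0.003,0,0,0,0,0,0,0,0,0,0,0,0,0,0,0,0,0], jaw=0.0)

```text
clock: 13.2
position: [555.5, 127.1, 137.7]
ee_rot: [-0.002, 1.0, -0.016, -0.018]
contact_force: [1.3, -0.6, -1.9]
gripper_width: 57.1
```

```bash
python3 -c "
from h import *
gplan([554.5,128,279],90.5)
save('wrist','w10.png')"
```

```text
at [555.5 127.1 137.7] yawY 90.25 w 57.1 F [ 1.3 -0.6 -1.9] t 13.2 zdir [-0.0365 -0.0319 -0.9988]
d tool m [ 0.0061 -0.0036 -0.0971] roll -0.25 max/50 1.95
grasp at [557.1 128.5 181.6]
```

View pics/w10.png

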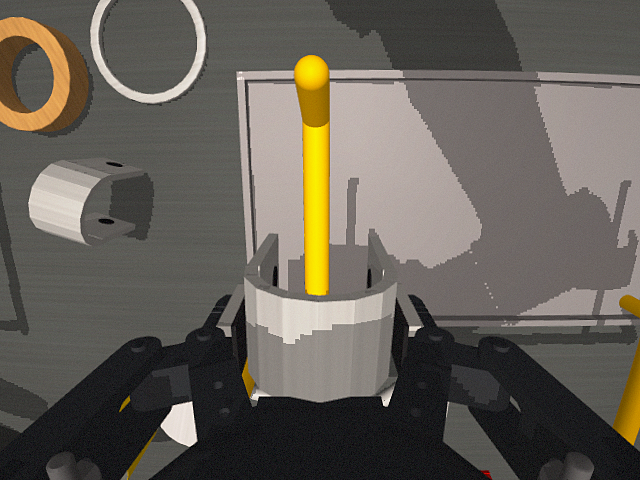

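Request:
arm_command(commands=[0,0,-0.015,0,0,0,-0.025,0,0,0,-0.03,0,0,0,-0.03,0,0,0,-0.03,0])

```text
clock: 13.75
position: [555.8, 130.0, 263.3]
ee_rot: [-0.001, 0.999, -0.019, -0.028]
contact_force: [0.1, 0.2, -2.9]
gripper_width: 57.6
```

```bash
python3 -c "
from h import *
gplan([605,-340,305],87.6)
save('wrist','w11.png')"
```

```text
at [555.8 130.  263.3] yawY 90.18 w 57.6 F [ 0.1  0.2 -2.9] t 13.75 zdir [-0.0552 -0.0378 -0.9978]
d tool m [-0.0463 -0.4714  0.0175] roll 2.58 max/50 9.48
grasp at [558.2 131.7 307.2]
```

View pics/w11.png

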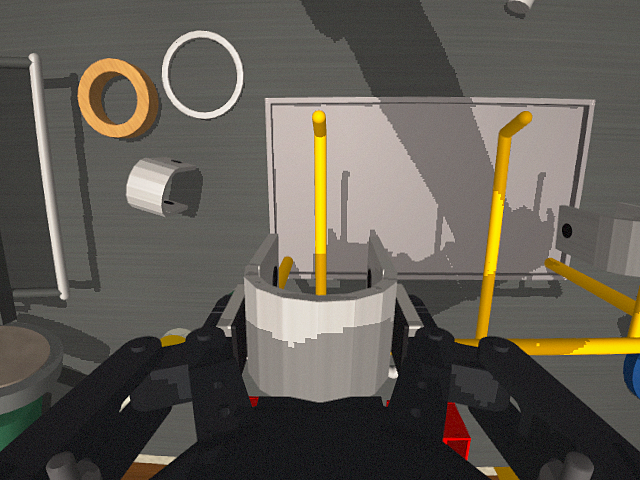

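Request:
arm_command(commands=[-0.003,-0.025,0,0.3,-0.004,-0.04,0,0.3,-0.005,-0.045,0,0.3,-0.005,-0.045,0,0.3,-0.005,-0.045,0,0.3])

```text
clock: 14.3
position: [580.6, -68.8, 274.8]
ee_rot: [0.006, 1.0, -0.016, -0.021]
contact_force: [1.0, 0.2, -2.8]
gripper_width: 57.5
```

Request:
arm_command(commands=[-0.005,-0.045,0,0.3,-0.005,-0.045,0,0.3,-0.005,-0.045,0,0.3,-0.005,-0.04,0,0.2,-0.004,-0.03,0,0])

```text
clock: 14.8
position: [598.1, -283.3, 275.6]
ee_rot: [0.017, 0.999, -0.014, -0.023]
contact_force: [-0.1, 0.2, -2.9]
gripper_width: 57.3
```

```bash
python3 -c "
from h import *
gplan([605,-340,305],87.6)
save('wrist','w12.png')
print(place('wrist','bar_mid'))"
```

```text
at [ 598.1 -283.3  275.6] yawY 88.06 w 57.3 F [-0.1  0.2 -2.9] t 14.8 zdir [-0.0467 -0.0277 -0.9985]
d tool m [-0.0075 -0.0573  0.0158] roll 0.46 max/50 1.2
grasp at [ 600.1 -282.1  319.5]
[(0.81, [519.7, -336.3, 223.7])]
```

View pics/w12.png

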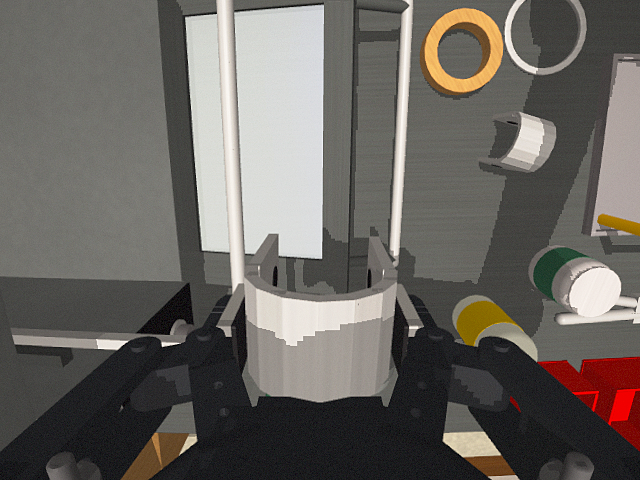

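```bash
python3 -c "
from h import *
print(ray('wrist',225.5,5,225),ray('wrist',231,150,225),ray('wrist',236.5,270,225))
gplan([602,-340,305],87.6)"

```

```text
[ 448.2 -334.   225. ] [ 531.1 -338.1  225. ] [ 611.  -342.4  225. ]
at [ 597.8 -284.7  274.6] yawY 87.86 w 56.9 F [-0.7  0.5 -2.7] t 14.9 zdir [-0.048  -0.0279 -0.9985]
d tool m [-0.0049 -0.056   0.015 ] roll 0.26 max/50 1.16
grasp at [ 599.9 -283.5  318.5]
```

Request:
arm_command(commands=[-0.002,-0.015,0,0.2,-0.002,-0.017,0,0.2,-0.002,-0.015,0,0,0,-0.008,0,0,0,0,0,0])

```text
clock: 15.4
position: [601.4, -342.5, 273.0]
ee_rot: [0.022, 0.999, -0.013, -0.026]
contact_force: [0.1, 0.6, -2.9]
gripper_width: 57.1
```

```bash
python3 -c "
from h import *
gplan([602,-340,205],87.6)
im=save('wrist','w13.png')
cv2.imwrite('pics/w13c.png',cv2.cvtColor(cv2.resize(im[0:400,170:470],None,fx=1.5,fy=1.5),cv2.COLOR_RGB2BGR))
for x in (420,480,540,580): print(proj('wrist',[x,-337-.04*(x-525),225]))
"

```

```text
at [ 601.4 -342.5  273. ] yawY 87.47 w 57.1 F [ 0.1  0.6 -2.9] t 15.4 zdir [-0.0517 -0.0252 -0.9983]
d tool m [-0.0039  0.0044  0.1118] roll -0.13 max/50 2.24
grasp at [ 603.7 -341.4  316.9]
[321.5 -62.8]
[322.   50.7]
[322.3 155.1]
[322.5 218.4]
```

View pics/w13c.png

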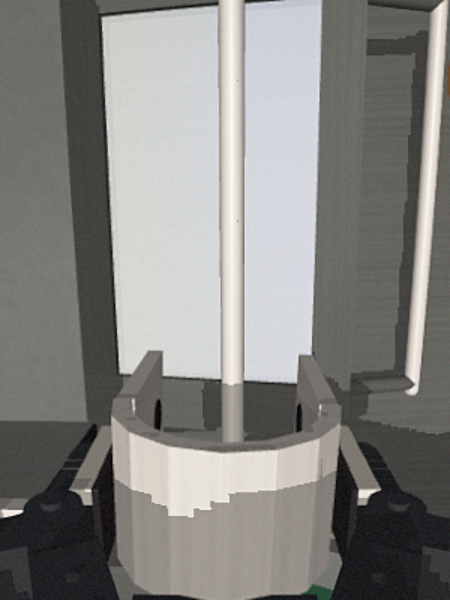

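Request:
arm_command(commands=[-0.001,0.001,0.02,0,-0.001,0.001,0.025,0,-0.001,0,0.025,0,-0.001,0,0.02,0,0,0,0.008,0])

```text
clock: 15.95
position: [602.8, -340.0, 175.9]
ee_rot: [0.02, 0.999, -0.014, -0.022]
contact_force: [-0.2, 0.7, -2.8]
gripper_width: 57.1
```

```bash
python3 -c "
from h import *
gplan([602,-342,208],87.1)
im=save('wrist','w14.png')
cv2.imwrite('pics/w14c.png',cv2.cvtColor(cv2.resize(im[0:400,170:470],None,fx=1.5,fy=1.5),cv2.COLOR_RGB2BGR))
"

```

```text
at [ 602.8 -340.   175.9] yawY 87.7 w 57.1 F [-0.2  0.7 -2.8] t 15.95 zdir [-0.0438 -0.027  -0.9987]
d tool m [ 0.0021 -0.003   0.0121] roll 0.6 max/50 0.25
grasp at [ 604.7 -338.8  219.9]
```

View pics/w14c.png

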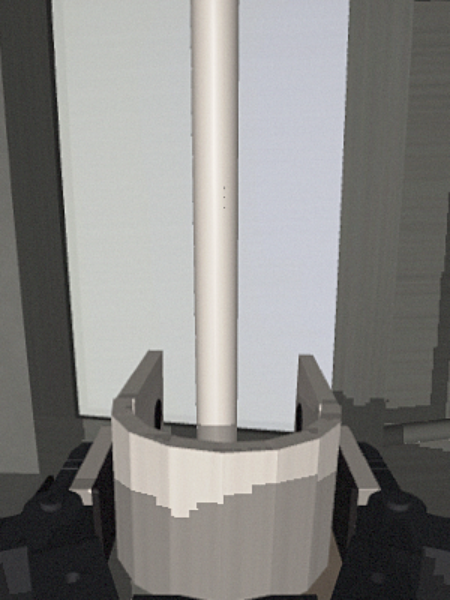

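Request:
arm_command(commands=[0,-0.003,0.003,0.2,0,0,0.003,0.2,0,0,0.003,0.2,0,0,0.002,0,0,0,0.001,0])

```text
clock: 16.5
position: [604.2, -343.8, 167.4]
ee_rot: [0.025, 0.999, -0.015, -0.018]
contact_force: [-0.2, 0.1, -3.2]
gripper_width: 56.8
```

```bash
python3 -c "
from h import *
gplan([602,-342,208],87.1)
im=save('wrist','w15.png')
cv2.imwrite('pics/w15c.png',cv2.cvtColor(cv2.resize(im[0:400,170:470],None,fx=1.5,fy=1.5),cv2.COLOR_RGB2BGR))
"

```

```text
at [ 604.2 -343.8  167.4] yawY 87.12 w 56.8 F [-0.2  0.1 -3.2] t 16.5 zdir [-0.0377 -0.0299 -0.9988]
d tool m [0.0038 0.0003 0.0035] roll 0.02 max/50 0.1
grasp at [ 605.9 -342.4  211.3]
```

View pics/w15c.png

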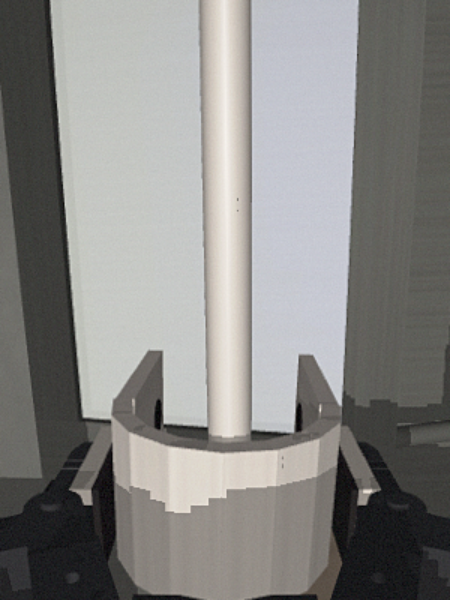

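Request:
arm_command(commands=[0,0,0.002,0,0,0,0.002,0,0,0,0.001,0,0,0,0.001,0,0,0,0,0])

```text
clock: 17.05
position: [604.4, -344.1, 164.0]
ee_rot: [0.025, 0.999, -0.016, -0.017]
contact_force: [0.6, 0.8, -1.5]
gripper_width: 57.3
```

Request:
arm_command(commands=[0,0,0.001,0,0,0,0,0,0,0,0,0,0,0,0,0,0,0,0,0])

```text
clock: 17.55
position: [604.5, -344.2, 164.0]
ee_rot: [0.025, 0.999, -0.017, -0.017]
contact_force: [-0.4, 1.7, 1.0]
gripper_width: 56.6
```

Request:
arm_command(commands=[0,0,0,0,0,0,0,0,0,0,0,0,0,0,0,0,0,0,0,0], jaw=1.0)

```text
clock: 18.05
position: [605.6, -345.3, 163.8]
ee_rot: [0.025, 0.999, -0.017, -0.016]
contact_force: [-0.7, -0.7, -0.5]
gripper_width: 84.9
```

```bash
python3 -c "
from h import *
gplan([602,-342,208],87.1)
im=save('wrist','w16.png')
"

```

```text
at [ 605.6 -345.3  163.8] yawY 87.16 w 84.9 F [-0.7 -0.7 -0.5] t 18.05 zdir [-0.0321 -0.0339 -0.9989]
d tool m [ 0.0051  0.0015 -0.0001] roll 0.06 max/50 0.11
grasp at [ 607.  -343.8  207.8]
```

View pics/w16.png

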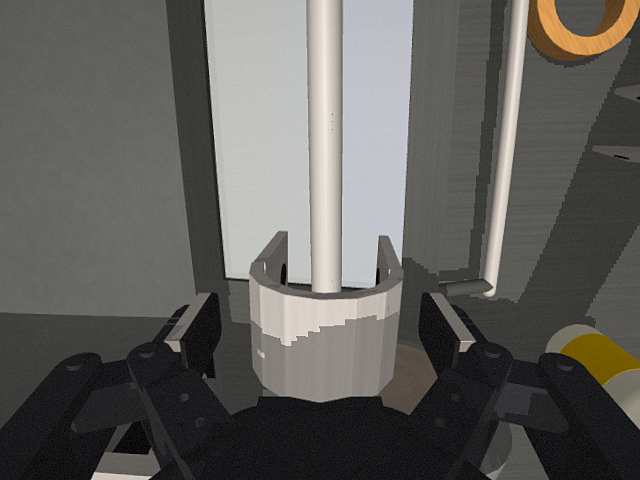

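Request:
arm_command(commands=[0,0.001,-0.015,0,0,-0.001,-0.025,0,0,-0.001,-0.03,0,0,-0.001,-0.04,0,0,0,-0.04,0])

```text
clock: 18.6
position: [607.5, -341.0, 309.5]
ee_rot: [0.025, 0.999, -0.014, -0.024]
contact_force: [1.1, -0.4, 1.1]
gripper_width: 85.5
```

```bash
python3 -c "
from h import *
gplan([555,367,340],90.5)
im=save('wrist','w17.png')
print(place('wrist','strap1'),place('side','strap1'))
"

```

```text
at [ 607.5 -341.   309.5] yawY 87.14 w 85.5 F [ 1.1 -0.4  1.1] t 18.6 zdir [-0.0486 -0.0269 -0.9985]
d tool m [ 0.0901  0.7033 -0.0029] roll -3.36 max/50 14.18
grasp at [ 609.6 -339.8  353.5]
[(0.97, [538.1, -63.8, 7.6])] [(0.71, [554.8, 128.9, 128.4]), (0.65, [552.9, 365.2, 130.5])]
```

View pics/w17.png

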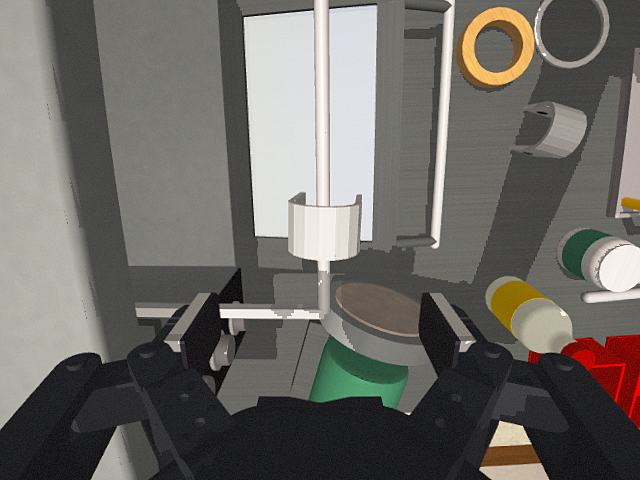

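Request:
arm_command(commands=[0.004,0.025,0,-0.2,0.005,0.04,0,-0.2,0.006,0.048,0,-0.2,0.006,0.048,0,-0.2,0.006,0.048,0,-0.2])

```text
clock: 19.25
position: [588.4, -130.3, 298.2]
ee_rot: [0.022, 0.999, -0.014, -0.025]
contact_force: [0.9, 0.2, 0.5]
gripper_width: 85.3
```

Request:
arm_command(commands=[0.006,0.048,0,-0.2,0.006,0.048,0,-0.2,0.006,0.048,0,-0.2,0.006,0.048,0,-0.2,0.006,0.048,0,-0.2])

```text
clock: 19.75
position: [561.5, 118.1, 286.5]
ee_rot: [0.013, 0.999, -0.014, -0.031]
contact_force: [1.0, 0.3, -0.2]
gripper_width: 85.4
```

```bash
python3 -c "
from h import *
gplan([555,367,340],90.5)
"

```

```text
at [561.5 118.1 286.5] yawY 88.51 w 85.4 F [ 1.   0.3 -0.2] t 19.75 zdir [-0.0616 -0.0275 -0.9977]
d tool m [ 0.0166  0.247  -0.0159] roll -1.99 max/50 4.96
grasp at [564.2 119.3 330.4]
```

Request:
arm_command(commands=[0.003,0.048,-0.003,-0.4,0.003,0.048,-0.003,-0.4,0.003,0.048,-0.003,-0.4,0.002,0.04,-0.002,-0.4,0.001,0.025,0,-0.2])

```text
clock: 20.25
position: [546.9, 337.5, 285.1]
ee_rot: [-0.005, 0.999, -0.016, -0.036]
contact_force: [0.4, -0.3, -0.0]
gripper_width: 85.5
```

```bash
python3 -c "
from h import *
gplan([555,367,300],90.5)
"

```

```text
at [546.9 337.5 285.1] yawY 90.6 w 85.5 F [ 0.4 -0.3 -0. ] t 20.25 zdir [-0.0714 -0.0326 -0.9969]
d tool m [-0.0072  0.0289  0.0276] roll 0.1 max/50 0.81
grasp at [550.1 339.  329. ]
```

Request:
arm_command(commands=[-0.002,0.012,0.006,0,-0.002,0.01,0.008,0,-0.002,0.005,0.008,0,0,0,0.005,0,0,0,0,0])

```text
clock: 20.75
position: [549.0, 364.4, 248.6]
ee_rot: [-0.005, 0.999, -0.019, -0.04]
contact_force: [-0.3, 0.3, 0.0]
gripper_width: 85.5
```

```bash
python3 -c "
from h import *
gplan([554.5,367,181],90.5)
im=save('wrist','w18.png')
print(place('wrist','strap1'))
for P in ([555,367,209],[535,367,209],[575,367,209]): print(proj('wrist',P))
"

```

```text
at [549.  364.4 248.6] yawY 90.67 w 85.5 F [-0.3  0.3  0. ] t 20.75 zdir [-0.0794 -0.0391 -0.9961]
d tool m [-0.0109  0.0051  0.1108] roll 0.17 max/50 2.23
grasp at [552.5 366.1 292.4]
[(0.96, [556.3, 369.6, 133.5]), (0.72, [533.1, -63.4, 0.1])]
[323.7 263.4]
[324.2 233.2]
[323.4 292.4]
```

View pics/w18.png

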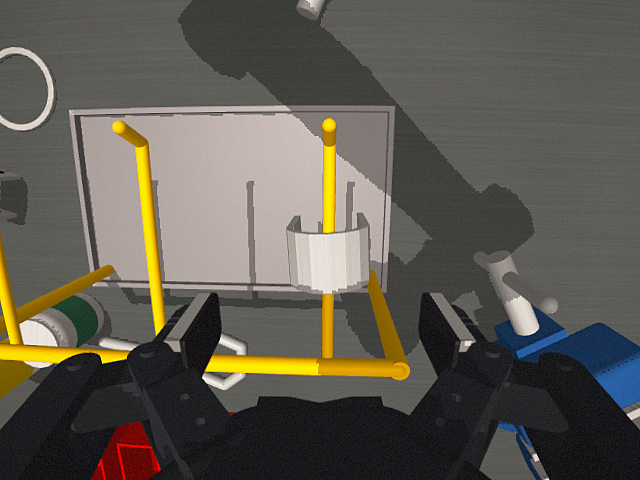

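Request:
arm_command(commands=[-0.003,0.004,0.018,0,-0.003,0.004,0.025,0,-0.002,0,0.025,0,-0.001,0,0.022,0,0,0,0.012,0])

```text
clock: 21.35
position: [555.4, 367.5, 152.6]
ee_rot: [-0.003, 0.999, -0.014, -0.033]
contact_force: [-0.3, -0.0, -0.2]
gripper_width: 85.4
```

```bash
python3 -c "
from h import *
gplan([554.5,370,181],90.5)
im=save('wrist','w19.png')
"

```

```text
at [555.4 367.5 152.6] yawY 90.37 w 85.4 F [-0.3 -0.  -0.2] t 21.35 zdir [-0.0651 -0.0274 -0.9975]
d tool m [0.0027 0.0018 0.0157] roll -0.13 max/50 0.32
grasp at [558.3 368.7 196.5]
```

View pics/w19.png

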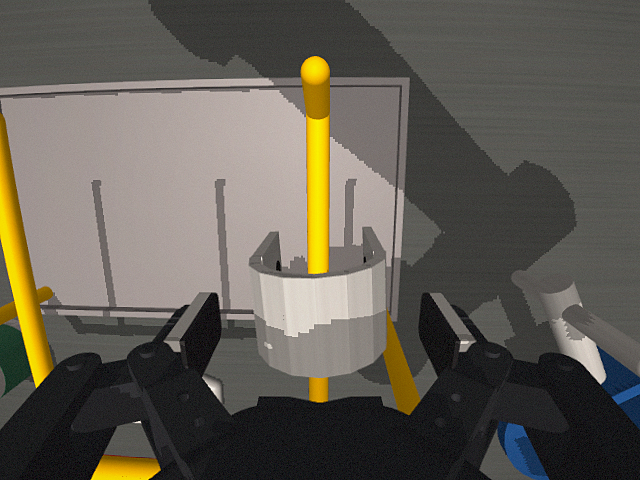

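Strap centred at column 318; lower the remaining 14 mm and close.

Request:
arm_command(commands=[0.001,0,0.006,0,0,0,0.006,0,0,0,0.003,0,0,0,0,0,0,0,0,0])

```text
clock: 21.9
position: [554.6, 367.2, 139.4]
ee_rot: [-0.003, 0.999, -0.012, -0.031]
contact_force: [-0.4, -0.4, -0.4]
gripper_width: 85.7
```

Request:
arm_command(commands=[0,0,0,0,0,0,0,0,0,0,0,0,0,0,0,0,0,0,0,0], jaw=0.0)

```text
clock: 22.4
position: [555.4, 367.9, 141.1]
ee_rot: [-0.003, 0.999, -0.011, -0.029]
contact_force: [0.8, -0.6, -0.6]
gripper_width: 57.4
```

```bash
python3 -c "
from h import *
gplan([554.5,370,181],90.5)
im=save('wrist','w20.png')
"

```

```text
at [555.4 367.9 141.1] yawY 90.36 w 57.4 F [ 0.8 -0.6 -0.6] t 22.4 zdir [-0.0589 -0.0229 -0.998 ]
d tool m [0.0032 0.0012 0.0042] roll -0.14 max/50 0.11
grasp at [558.  368.9 185.1]
```

View pics/w20.png

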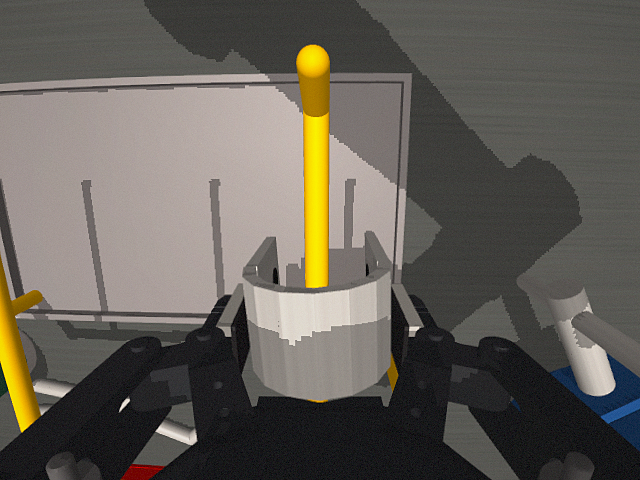

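Request:
arm_command(commands=[0,0,-0.015,0,0,0,-0.025,0,0,0,-0.03,0,0,0,-0.03,0,0,0,-0.03,0])

```text
clock: 22.95
position: [558.4, 368.5, 262.2]
ee_rot: [-0.002, 0.999, -0.018, -0.04]
contact_force: [0.4, 0.7, -1.9]
gripper_width: 57.2
```

```bash
python3 -c "
from h import *
gplan([526,-338,315],87.1)
"

```

```text
at [558.4 368.5 262.2] yawY 90.29 w 57.2 F [ 0.4  0.7 -1.9] t 22.95 zdir [-0.0804 -0.0364 -0.9961]
d tool m [ 0.0381 -0.7078  0.0198] roll 3.19 max/50 14.18
grasp at [562.  370.1 306.1]
```

Request:
arm_command(commands=[0.002,-0.025,0,0.2,0.002,-0.04,0,0.2,0.003,-0.048,0,0.2,0.003,-0.048,0,0.2,0.003,-0.048,0,0.2])

```text
clock: 23.45
position: [544.5, 160.8, 268.2]
ee_rot: [0.003, 0.999, -0.016, -0.041]
contact_force: [0.7, -0.0, -2.1]
gripper_width: 57.3
```

Request:
arm_command(commands=[0.002,-0.048,0,0.2,0.002,-0.048,0,0.2,0.003,-0.048,0,0.2,0.003,-0.048,0,0.2,0.003,-0.048,0,0.2])

```text
clock: 23.95
position: [523.6, -87.4, 273.4]
ee_rot: [0.011, 0.999, -0.016, -0.044]
contact_force: [1.0, -0.5, -2.2]
gripper_width: 57.5
```

```bash
python3 -c "
from h import *
gplan([526,-338,315],87.1)
"

```

```text
at [523.6 -87.4 273.4] yawY 88.8 w 57.5 F [ 1.  -0.5 -2.2] t 23.95 zdir [-0.089  -0.031  -0.9956]
d tool m [-0.0047 -0.2517  0.0101] roll 1.7 max/50 5.04
grasp at [527.6 -86.1 317.2]
```

Request:
arm_command(commands=[-0.001,-0.048,0,0.4,-0.001,-0.048,0,0.4,-0.001,-0.048,0,0.4,-0.001,-0.045,0,0.3,-0.001,-0.03,0,0])

```text
clock: 24.45
position: [516.4, -315.4, 275.9]
ee_rot: [0.026, 0.998, -0.014, -0.047]
contact_force: [0.5, 1.1, -2.5]
gripper_width: 57.3
```

```bash
python3 -c "
from h import *
gplan([524,-338,315],87.1)
"

```

```text
at [ 516.4 -315.4  275.9] yawY 87.09 w 57.3 F [ 0.5  1.1 -2.5] t 24.45 zdir [-0.0953 -0.0254 -0.9951]
d tool m [-0.0051 -0.0234  0.005 ] roll -0.01 max/50 0.49
grasp at [ 520.6 -314.2  319.7]
```

Request:
arm_command(commands=[-0.002,-0.008,0,0,-0.002,-0.008,0,0,-0.001,-0.006,0,0,0,0,0,0,0,0,0,0])

```text
clock: 24.95
position: [518.9, -339.6, 271.7]
ee_rot: [0.028, 0.998, -0.012, -0.051]
contact_force: [-0.5, -0.2, -3.8]
gripper_width: 57.2
```

```bash
python3 -c "
from h import *
gplan([524,-338,211],87.1)
im=save('wrist','w21.png')
cv2.imwrite('pics/w21c.png',cv2.cvtColor(cv2.resize(im[0:400,170:470],None,fx=1.5,fy=1.5),cv2.COLOR_RGB2BGR))
"

```

```text
at [ 518.9 -339.6  271.7] yawY 86.86 w 57.2 F [-0.5 -0.2 -3.8] t 24.95 zdir [-0.1015 -0.0203 -0.9946]
d tool m [-0.0111  0.0034  0.1038] roll -0.24 max/50 2.09
grasp at [ 523.3 -338.7  315.5]
```

View pics/w21c.png

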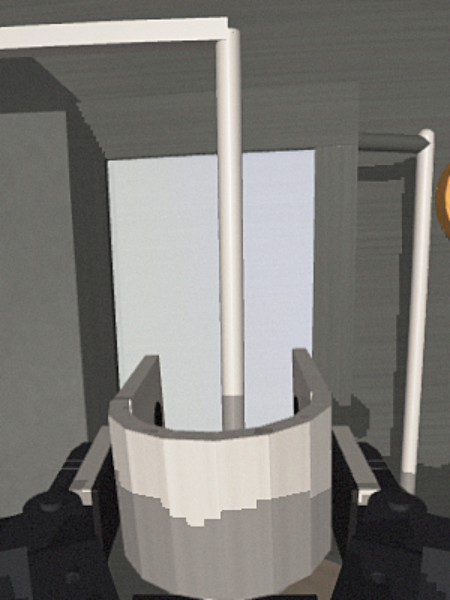

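Request:
arm_command(commands=[-0.003,0.001,0.025,0,-0.003,0.001,0.03,0,-0.003,0.001,0.03,0,-0.002,0,0.008,0,0,0,0,0])

```text
clock: 25.5
position: [523.7, -335.5, 179.6]
ee_rot: [0.025, 0.999, -0.013, -0.047]
contact_force: [-0.3, -0.2, -1.5]
gripper_width: 57.1
```

```bash
python3 -c "
from h import *
gplan([524,-338,211],87.1)
im=save('wrist','w22.png')
cv2.imwrite('pics/w22c.png',cv2.cvtColor(cv2.resize(im[0:400,170:470],None,fx=1.5,fy=1.5),cv2.COLOR_RGB2BGR))
"

```

```text
at [ 523.7 -335.5  179.6] yawY 87.26 w 57.1 F [-0.3 -0.2 -1.5] t 25.5 zdir [-0.094  -0.024  -0.9953]
d tool m [ 0.0025 -0.0034  0.0128] roll 0.16 max/50 0.27
grasp at [ 527.9 -334.5  223.4]
```

View pics/w22c.png

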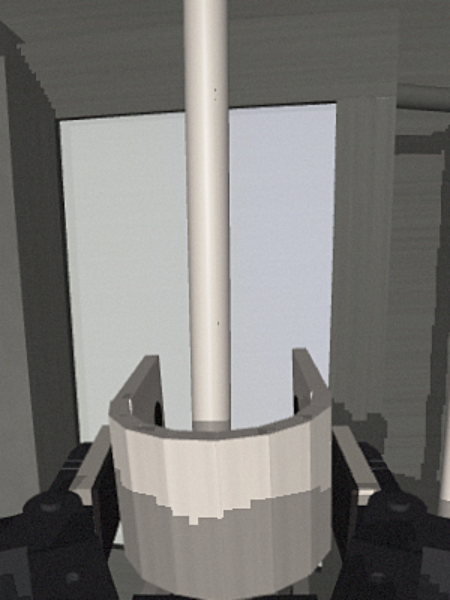

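Request:
arm_command(commands=[0,-0.004,0.002,0,0,0,0.002,0,0,0,0.002,0,0,0,0.002,0,0,0,0.002,0])

```text
clock: 26.05
position: [525.8, -341.4, 175.8]
ee_rot: [0.024, 0.999, -0.015, -0.041]
contact_force: [-0.0, 0.3, -2.2]
gripper_width: 56.7
```

Request:
arm_command(commands=[0,0,0.001,0,0,0,0.001,0,0,0,0.001,0,0,0,0,0,0,0,0,0])

```text
clock: 26.55
position: [525.2, -341.5, 172.3]
ee_rot: [0.024, 0.999, -0.015, -0.042]
contact_force: [-0.1, -0.3, -2.7]
gripper_width: 57.3
```

```bash
python3 -c "
from h import *
gplan([524,-338,211],87.1)
im=save('wrist','w23.png')
cv2.imwrite('pics/w23c.png',cv2.cvtColor(cv2.resize(im[0:400,170:470],None,fx=1.5,fy=1.5),cv2.COLOR_RGB2BGR))
"

```

```text
at [ 525.2 -341.5  172.3] yawY 87.28 w 57.3 F [-0.1 -0.3 -2.7] t 26.55 zdir [-0.0838 -0.0285 -0.9961]
d tool m [0.0046 0.0022 0.0054] roll 0.18 max/50 0.15
grasp at [ 528.9 -340.2  216.1]
```

View pics/w23c.png

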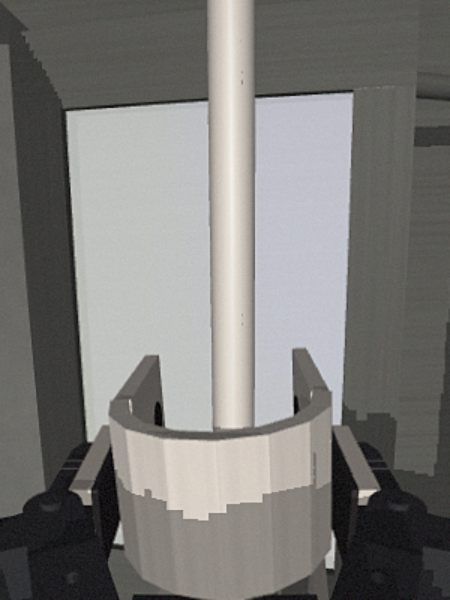

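Request:
arm_command(commands=[0,0.002,0.002,0,0,0,0.002,0,0,0,0.001,0,0,0,0.001,0,0,0,0.001,0])

```text
clock: 27.1
position: [525.4, -339.8, 167.2]
ee_rot: [0.024, 0.999, -0.016, -0.041]
contact_force: [-1.9, 2.4, 2.4]
gripper_width: 57.2
```

Contact with the bar (load went positive). Release.

Request:
arm_command(commands=[0,0,0,0,0,0,0,0,0,0,0,0,0,0,0,0,0,0,0,0], jaw=1.0)

```text
clock: 27.6
position: [526.2, -340.6, 167.8]
ee_rot: [0.024, 0.999, -0.017, -0.039]
contact_force: [0.3, 0.2, -0.5]
gripper_width: 85.3
```

```bash
python3 -c "
from h import *
gplan([524,-338,211],87.1)
im=save('wrist','w24.png')
"

```

```text
at [ 526.2 -340.6  167.8] yawY 87.34 w 85.3 F [ 0.3  0.2 -0.5] t 27.6 zdir [-0.0793 -0.0321 -0.9963]
d tool m [0.0056 0.0009 0.001 ] roll 0.24 max/50 0.12
grasp at [ 529.7 -339.2  211.6]
```

View pics/w24.png

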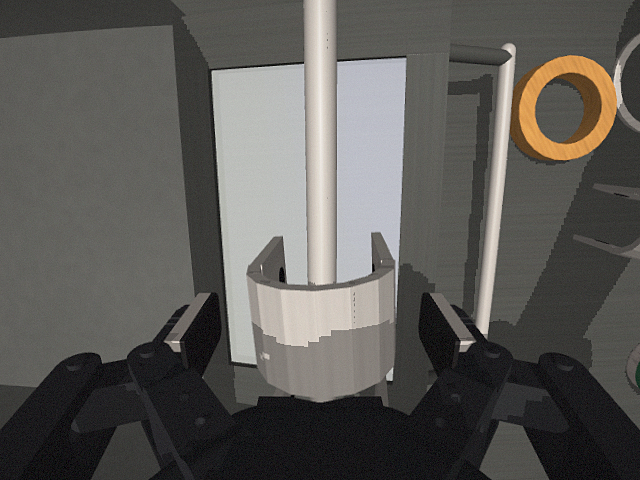

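Request:
arm_command(commands=[0.001,-0.001,-0.02,0,0.002,-0.001,-0.025,0,0.002,-0.001,-0.03,0,0.002,0,-0.03,0,0.002,0,-0.035,0])

```text
clock: 28.15
position: [525.5, -337.5, 305.1]
ee_rot: [0.024, 0.999, -0.014, -0.047]
contact_force: [0.0, 0.2, 0.2]
gripper_width: 85.1
```

```bash
python3 -c "
from h import *
gplan([536,-120,340],165)
print(arm.read_state()['joints'])
im=save('wrist','w25.png')
"

```

```text
at [ 525.5 -337.5  305.1] yawY 87.3 w 85.1 F [0.  0.2 0.2] t 28.15 zdir [-0.0942 -0.0254 -0.9952]
d tool m [0.0035 0.2166 0.0028] roll -77.7 max/50 4.33
grasp at [ 529.6 -336.4  348.9]
[-0.28548329  0.37820427  0.21027525  0.05105897 -1.48640826 -1.34018459]
```

View pics/w25.png

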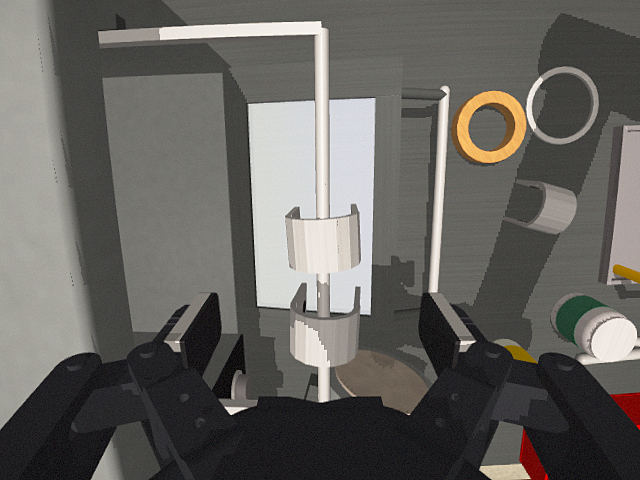

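Request:
arm_command(commands=[0.001,0.03,0,0,0.001,0.048,0,0,0,0.048,0,0,0,0.048,0,0,0,0.045,0,0])

```text
clock: 28.7
position: [538.0, -119.7, 306.9]
ee_rot: [0.03, 0.999, -0.019, -0.037]
contact_force: [1.1, 0.2, -0.6]
gripper_width: 85.2
```

Request:
arm_command(commands=[0,0,0,-8,0,0,0,-8,0,0,0,-8,0,0,0,-8,0,0,0,-8])

```text
clock: 29.2
position: [538.3, -112.3, 306.7]
ee_rot: [-0.332, 0.942, -0.004, -0.04]
contact_force: [-0.2, 0.2, 0.8]
gripper_width: 85.4
```

Request:
arm_command(commands=[0,0,0,-8,0,0,0,-8,0,0,0,-8,0,0,0,-8,0,0,0,-4])

```text
clock: 29.7
position: [538.2, -112.2, 306.1]
ee_rot: [-0.618, 0.785, 0.009, -0.039]
contact_force: [-0.0, -0.3, 0.6]
gripper_width: 85.4
```

```bash
python3 -c "
from h import *
gplan([536,-65,300],165)
im=save('wrist','w26.png')
print(place('wrist','strap4'))
save('top','t26.png');print(place('top','strap4'))
"

```

```text
at [ 538.2 -112.2  306.1] yawY 166.33 w 85.4 F [-0.  -0.3  0.6] t 29.7 zdir [-0.0721 -0.0349 -0.9968]
d tool m [-0.0456  0.0129  0.0486] roll 1.33 max/50 1.36
grasp at [ 541.4 -110.6  350. ]
[(0.83, [535.9, -63.5, -0.0]), (0.24, [764.4, 147.9, 3.5])]
[(0.8, [605.5, -341.6, 153.5]), (0.68, [526.9, -339.2, 153.0]), (0.64, [536.1, -66.1, 0.8])]
```

View pics/w26.png

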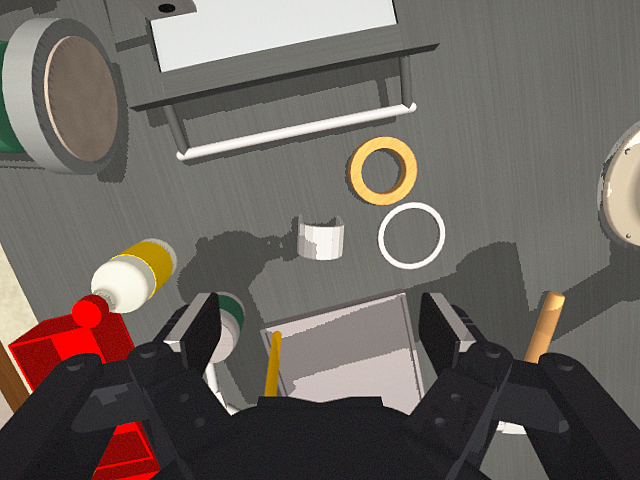

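Request:
arm_command(commands=[-0.012,0.003,0.03,0.3,-0.016,0.004,0.03,0.4,-0.012,0.004,0.04,0.3,-0.006,0.002,0.035,0.2,0,0,0.03,0])

```text
clock: 30.4
position: [530.5, -69.2, 141.1]
ee_rot: [-0.604, 0.796, 0.003, -0.032]
contact_force: [0.3, -0.7, -0.0]
gripper_width: 85.7
```

```bash
python3 -c "
from h import *
gplan([536,-65,54],165)
im=save('wrist','w27.png')
"

```

```text
at [530.5 -69.2 141.1] yawY 164.28 w 85.7 F [ 0.3 -0.7 -0. ] t 30.4 zdir [-0.0547 -0.0346 -0.9979]
d tool m [-0.0097 -0.0079  0.1304] roll -0.72 max/50 2.62
grasp at [532.9 -67.7 185. ]
```

View pics/w27.png

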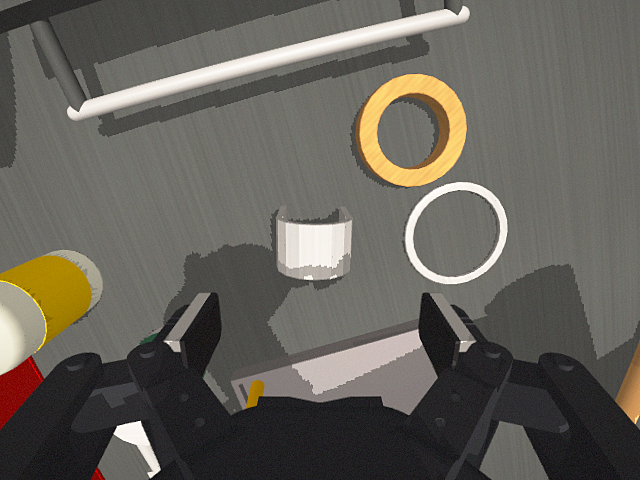

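```bash
python3 -c "
from h import *
print(proj('wrist',[536,-65,79]),proj('wrist',[540,-45,79]),proj('wrist',[532,-85,79]))
for d in arm.regions_of('wrist','strap4')[:1]:
    m=d['mask'];print(d['confidence'],[(r,np.where(m[r])[0][[0,-1]].tolist()) for r in range(205,290,8) if m[r].any()], [(c,np.where(m[:,c])[0][[0,-1]].tolist()) for c in range(275,355,8) if m[:,c].any()])
gplan([536,-65,56],165)
"

```

```text
[302.7 254.4] [305.4 281.9] [299.9 225.7]
0.23 [] [(275, [49, 68]), (283, [47, 66]), (291, [45, 63]), (299, [43, 61]), (307, [41, 59]), (315, [39, 57]), (323, [37, 56]), (331, [35, 53]), (339, [33, 52]), (347, [32, 51])]
at [527.4 -69.9 138.4] yawY 164.21 w 85.7 F [-0.2 -0.2  0. ] t 30.5 zdir [-0.0646 -0.0353 -0.9973]
d tool m [-0.0113 -0.0113  0.1255] roll -0.79 max/50 2.53
grasp at [530.2 -68.3 182.3]
```

```bash
python3 -c "
from h import *
print(proj('wrist',[536,-65,79]),proj('wrist',[540,-45,79]),proj('wrist',[532,-85,79]))
im=save('wrist','w28.png')
cv2.imwrite('pics/w28c.png',cv2.cvtColor(cv2.resize(im[180:330,210:410],None,fx=3.5,fy=3.5),cv2.COLOR_RGB2BGR))
print(place('wrist','strap4'))
gplan([536,-65,56],165)
"

```

```text
[304.4 253.5] [307.  280.7] [301.7 225.1]
[(0.65, [537.6, -63.9, 4.5])]
at [531.6 -70.1 143.2] yawY 164.31 w 85.5 F [0.5 0.  0.3] t 30.6 zdir [-0.0543 -0.0355 -0.9979]
d tool m [-0.0103 -0.0066  0.1306] roll -0.69 max/50 2.62
grasp at [534.  -68.5 187.1]
```

View pics/w28c.png

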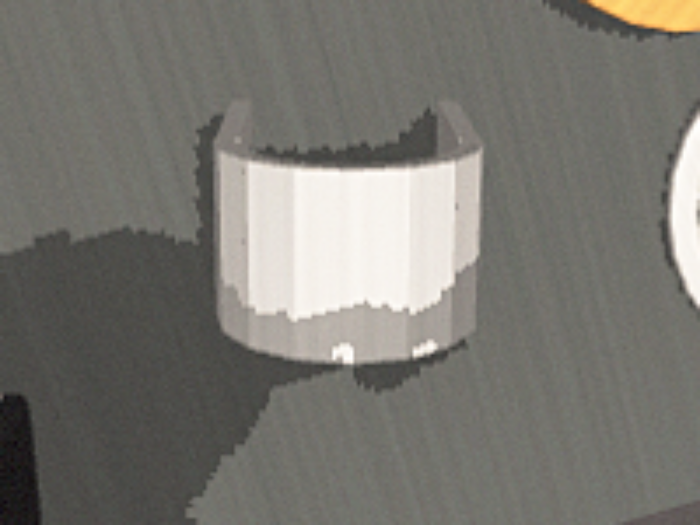

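```bash
python3 -c "
from h import *
gplan([532,-63,56],164.3)
"

```

```text
at [531.6 -70.1 143.2] yawY 164.31 w 85.5 F [0.5 0.  0.3] t 30.6 zdir [-0.0543 -0.0355 -0.9979]
d tool m [-0.0112 -0.0022  0.1307] roll 0.01 max/50 2.62
grasp at [534.  -68.5 187.1]
```

Request:
arm_command(commands=[-0.003,-0.001,0.02,0,-0.003,-0.001,0.025,0,-0.003,0,0.025,0,-0.002,0,0.015,0,0,0,0.005,0])

```text
clock: 31.1
position: [545.8, -62.9, 64.4]
ee_rot: [-0.604, 0.797, -0.006, -0.02]
contact_force: [-0.3, 0.0, 0.1]
gripper_width: 85.5
```

```bash
python3 -c "
from h import *
gplan([532,-63,56],164.3)
im=save('wrist','w29.png')
"

```

```text
at [545.8 -62.9  64.4] yawY 164.26 w 85.5 F [-0.3  0.   0.1] t 31.1 zdir [-0.0234 -0.034  -0.9991]
d tool m [0.0035 0.0131 0.0528] roll -0.04 max/50 1.09
grasp at [546.8 -61.4 108.4]
```

View pics/w29.png

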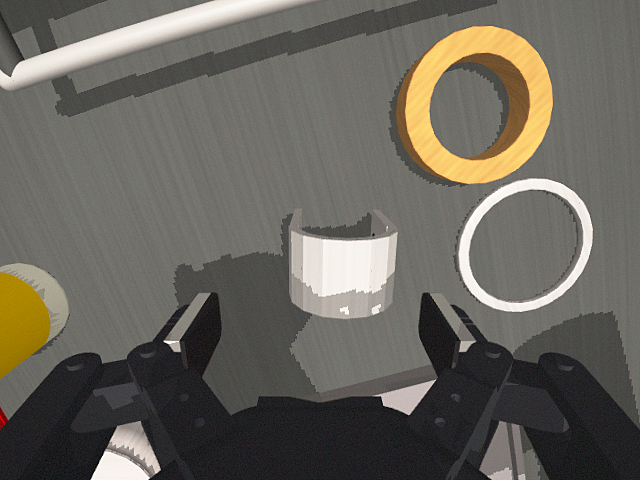

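Request:
arm_command(commands=[0.002,0.007,0.005,0,0.001,0.005,0.01,0,0,0,0.005,0,0,0,0,0,0,0,0,0])

```text
clock: 31.65
position: [535.4, -63.3, 48.0]
ee_rot: [-0.604, 0.797, -0.009, -0.016]
contact_force: [0.2, 0.1, 0.4]
gripper_width: 85.6
```

```bash
python3 -c "
from h import *
gplan([532,-63,56],164.3)
im=save('wrist','w30.png')
"

```

```text
at [535.4 -63.3  48. ] yawY 164.26 w 85.6 F [0.2 0.1 0.4] t 31.65 zdir [-0.014  -0.0331 -0.9994]
d tool m [0.0009 0.0034 0.0361] roll -0.04 max/50 0.73
grasp at [536.1 -61.8  92. ]
```

View pics/w30.png

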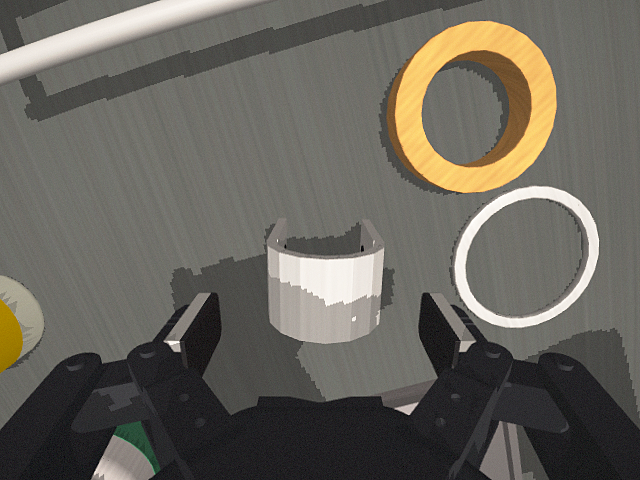

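Strap at column 326, 3 mm right of pad middle. Down 36 with a small correction.

Request:
arm_command(commands=[0.001,0.002,0.01,0,0,0.001,0.012,0,0,0,0.01,0,0,0,0.004,0,0,0,0,0])

```text
clock: 32.2
position: [532.0, -64.7, 9.6]
ee_rot: [-0.603, 0.797, -0.009, -0.015]
contact_force: [0.0, 0.3, 0.7]
gripper_width: 85.3
```

```bash
python3 -c "
from h import *
gplan([532,-63,56],164.3)
im=save('wrist','w31.png')
"

```

```text
at [532.  -64.7   9.6] yawY 164.25 w 85.3 F [0.  0.3 0.7] t 32.2 zdir [-0.013  -0.0329 -0.9994]
d tool m [-0.      0.0007 -0.0024] roll -0.05 max/50 0.05
grasp at [532.6 -63.3  53.6]
```

View pics/w31.png

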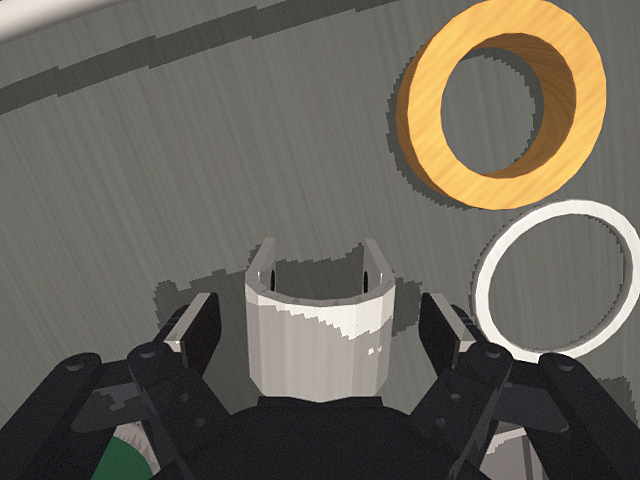

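Request:
arm_command(commands=[0,0,0,0,0,0,0,0,0,0,0,0,0,0,0,0,0,0,0,0], jaw=0.0)

```text
clock: 32.75
position: [532.9, -64.4, 10.9]
ee_rot: [-0.603, 0.797, -0.01, -0.014]
contact_force: [0.4, -1.0, -1.8]
gripper_width: 57.0
```

Request:
arm_command(commands=[0,0,-0.01,0,0,0,-0.015,0,0,0,-0.02,0,0,0,-0.025,0,0,0,-0.03,0])

```text
clock: 33.25
position: [529.0, -61.7, 110.3]
ee_rot: [-0.603, 0.798, -0.006, -0.02]
contact_force: [1.0, -0.6, -3.6]
gripper_width: 56.8
```

Request:
arm_command(commands=[0,0,-0.03,0,0,0,-0.035,0,0,0,-0.035,0,0,0,-0.035,0,0,0,-0.03,0])

```text
clock: 33.75
position: [529.5, -56.1, 283.3]
ee_rot: [-0.602, 0.798, -0.004, -0.021]
contact_force: [1.2, 0.3, -2.9]
gripper_width: 57.0
```

```bash
python3 -c "
from h import *
gplan([446,-250,316],87.1)
im=save('wrist','w32.png')
"

```

```text
at [529.5 -56.1 283.3] yawY 164.08 w 57.0 F [ 1.2  0.3 -2.9] t 33.75 zdir [-0.0278 -0.0315 -0.9991]
d tool m [0.2104 0.0278 0.0197] roll 76.98 max/50 4.26
grasp at [530.8 -54.8 327.2]
```

View pics/w32.png

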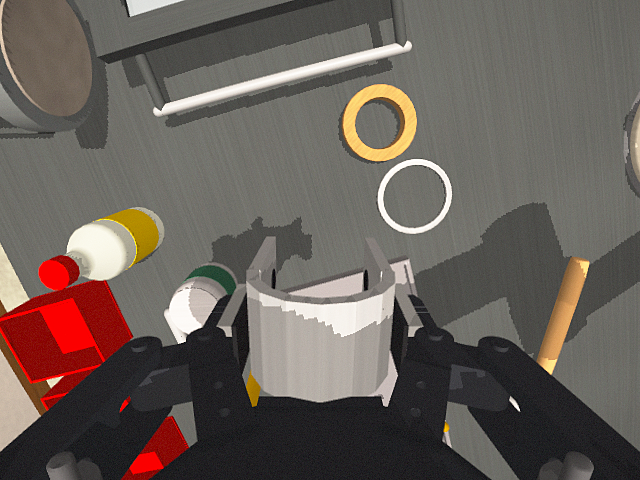

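Request:
arm_command(commands=[0,0,0,5,0,0,0,8,0,0,0,8,0,0,0,8,0,0,0,8])

```text
clock: 34.3
position: [530.5, -55.9, 293.2]
ee_rot: [-0.307, 0.952, -0.012, -0.01]
contact_force: [-0.6, 0.4, -1.8]
gripper_width: 57.0
```

Request:
arm_command(commands=[0,0,0,8,0,0,0,8,0,0,0,8,0,0,0,8,0,0,0,7])

```text
clock: 34.8
position: [526.8, -55.7, 292.6]
ee_rot: [0.044, 0.999, -0.013, -0.008]
contact_force: [-0.6, -0.5, -2.7]
gripper_width: 56.7
```

```bash
python3 -c "
from h import *
gplan([446,-334,320],87.1)
"

```

```text
at [526.8 -55.7 292.6] yawY 84.98 w 56.7 F [-0.6 -0.5 -2.7] t 34.8 zdir [-0.0162 -0.0263 -0.9995]
d tool m [ 0.0564 -0.2849  0.0252] roll -2.12 max/50 5.83
grasp at [527.5 -54.5 336.6]
```

Request:
arm_command(commands=[0.006,-0.025,0.002,-0.4,0.009,-0.04,0.002,-0.4,0.01,-0.048,0.003,-0.4,0.01,-0.048,0.003,-0.4,0.01,-0.048,0.003,-0.4])

```text
clock: 35.3
position: [464.6, -261.3, 285.1]
ee_rot: [0.021, 1.0, -0.012, -0.008]
contact_force: [0.5, -0.3, -2.0]
gripper_width: 56.5
```

```bash
python3 -c "
from h import *
gplan([446,-334,318],87.1)
"

```

```text
at [ 464.6 -261.3  285.1] yawY 87.59 w 56.5 F [ 0.5 -0.3 -2. ] t 35.3 zdir [-0.0165 -0.0231 -0.9996]
d tool m [ 0.016  -0.0742  0.0131] roll 0.49 max/50 1.54
grasp at [ 465.3 -260.3  329.1]
```

Request:
arm_command(commands=[0.004,-0.022,0.002,0.2,0.004,-0.02,0.002,0.2,0.003,-0.015,0.002,0,0.002,-0.008,0,0,0,0,0,0])

```text
clock: 35.8
position: [441.8, -332.1, 279.6]
ee_rot: [0.03, 0.999, -0.01, -0.01]
contact_force: [0.2, 0.1, -2.8]
gripper_width: 56.7
```

```bash
python3 -c "
from h import *
gplan([446,-334,211],87.1)
im=save('wrist','w33.png')
"

```

```text
at [ 441.8 -332.1  279.6] yawY 86.61 w 56.7 F [ 0.2  0.1 -2.8] t 35.8 zdir [-0.0206 -0.0198 -0.9996]
d tool m [-0.0056 -0.0002  0.1125] roll -0.49 max/50 2.25
grasp at [ 442.7 -331.3  323.6]
```

View pics/w33.png

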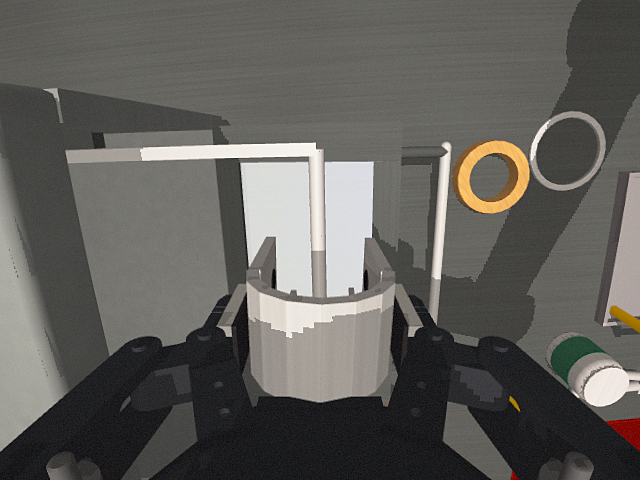

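Request:
arm_command(commands=[-0.001,0,0.02,-0.1,-0.001,0,0.025,-0.1,-0.001,0,0.025,0,-0.001,0,0.02,0,0,0,0.006,0])

```text
clock: 36.35
position: [447.2, -330.0, 183.9]
ee_rot: [0.025, 1.0, -0.011, -0.006]
contact_force: [-1.3, 0.1, -1.8]
gripper_width: 56.6
```

```bash
python3 -c "
from h import *
gplan([446,-334,211],87.1)
im=save('wrist','w34.png')
"

```

```text
at [ 447.2 -330.   183.9] yawY 87.17 w 56.6 F [-1.3  0.1 -1.8] t 36.35 zdir [-0.0132 -0.0213 -0.9997]
d tool m [ 0.0014 -0.0047  0.017 ] roll 0.07 max/50 0.35
grasp at [ 447.8 -329.   227.8]
```

View pics/w34.png

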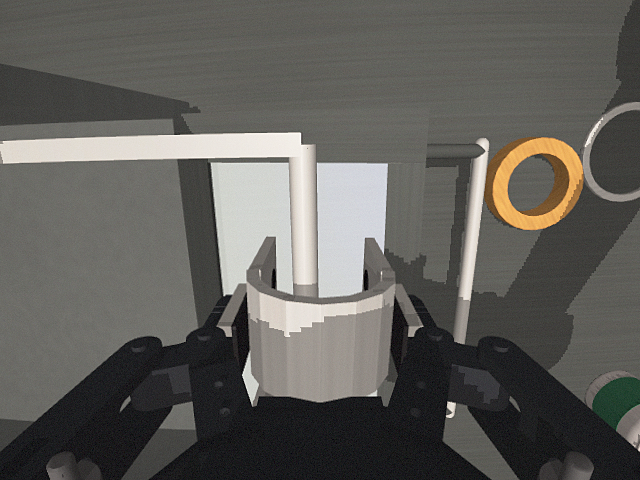

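Request:
arm_command(commands=[0,-0.003,0.002,0,0,-0.002,0.003,0,0,0,0.003,0,0,0,0.002,0,0,0,0,0])

```text
clock: 36.9
position: [449.6, -335.9, 177.5]
ee_rot: [0.024, 1.0, -0.013, -0.003]
contact_force: [-0.3, -0.0, -2.4]
gripper_width: 57.0
```

```bash
python3 -c "
from h import *
gplan([446,-334,211],87.1)
im=save('wrist','w35.png')
"

```

```text
at [ 449.6 -335.9  177.5] yawY 87.3 w 57.0 F [-0.3 -0.  -2.4] t 36.9 zdir [-0.0065 -0.0249 -0.9997]
d tool m [0.0038 0.0009 0.0105] roll 0.2 max/50 0.22
grasp at [ 449.9 -334.8  221.5]
```

View pics/w35.png

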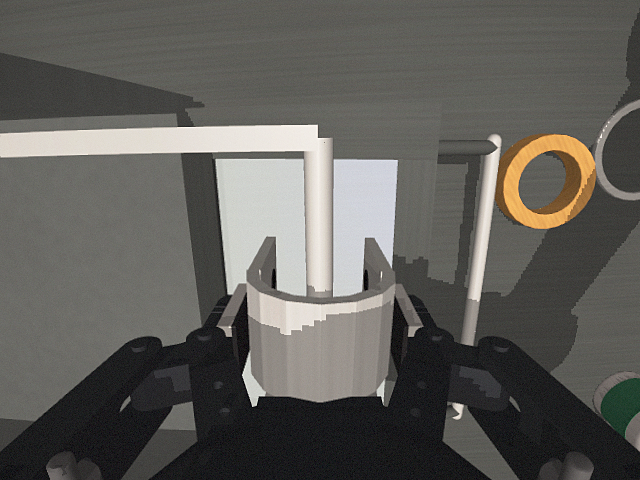

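Centred at 320. Lower to contact.

Request:
arm_command(commands=[0,0,0.002,0,0,0,0.002,0,0,0,0.002,0,0,0,0.001,0,0,0,0.001,0])

```text
clock: 37.45
position: [449.8, -336.4, 169.7]
ee_rot: [0.024, 1.0, -0.013, -0.002]
contact_force: [-0.1, 0.4, -2.7]
gripper_width: 56.9
```

Request:
arm_command(commands=[0,0,0.001,0,0,0,0.001,0,0,0,0.001,0,0,0,0,0,0,0,0,0])

```text
clock: 37.95
position: [449.8, -336.6, 167.1]
ee_rot: [0.024, 1.0, -0.013, -0.002]
contact_force: [-0.1, 0.2, -2.6]
gripper_width: 57.1
```

Request:
arm_command(commands=[0,0,0.001,0,0,0,0.001,0,0,0,0.001,0,0,0,0,0,0,0,0,0])

```text
clock: 38.45
position: [450.0, -336.7, 167.0]
ee_rot: [0.023, 1.0, -0.014, -0.002]
contact_force: [-1.5, 1.5, 0.7]
gripper_width: 56.9
```

Request:
arm_command(commands=[0,0,0,0,0,0,0,0,0,0,0,0,0,0,0,0,0,0,0,0], jaw=1.0)

```text
clock: 38.95
position: [451.2, -337.7, 166.4]
ee_rot: [0.023, 1.0, -0.015, -0.0]
contact_force: [0.0, 0.3, 0.3]
gripper_width: 85.5
```

Request:
arm_command(commands=[0,0,-0.02,0,0,-0.001,-0.03,0,0,0,-0.035,0,0,0,-0.035,0,0,0,-0.03,0])

```text
clock: 39.45
position: [449.0, -333.2, 315.4]
ee_rot: [0.023, 1.0, -0.012, -0.007]
contact_force: [0.7, 0.1, -0.4]
gripper_width: 85.3
```

```bash
python3 -c "
from h import *
gplan([524,-200,140],87.1)
im=save('wrist','w36.png');save('side','s36.png')
"

```

```text
at [ 449.  -333.2  315.4] yawY 87.32 w 85.3 F [ 0.7  0.1 -0.4] t 39.45 zdir [-0.0137 -0.0233 -0.9996]
d tool m [-0.0708  0.1407  0.2152] roll 0.22 max/50 5.33
grasp at [ 449.6 -332.2  359.4]
```

View pics/w36.png

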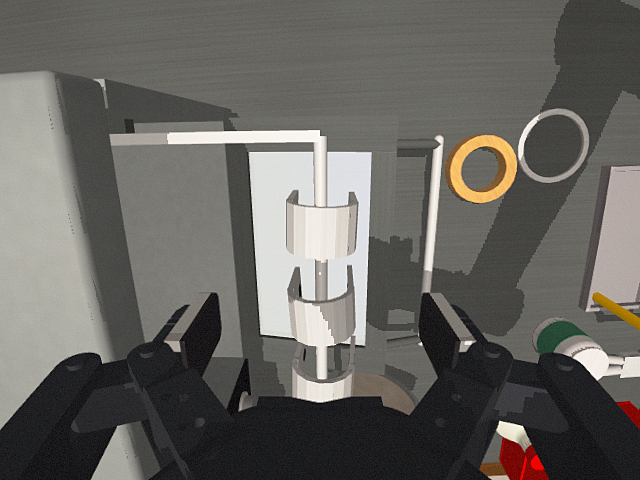

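View pics/s36.png

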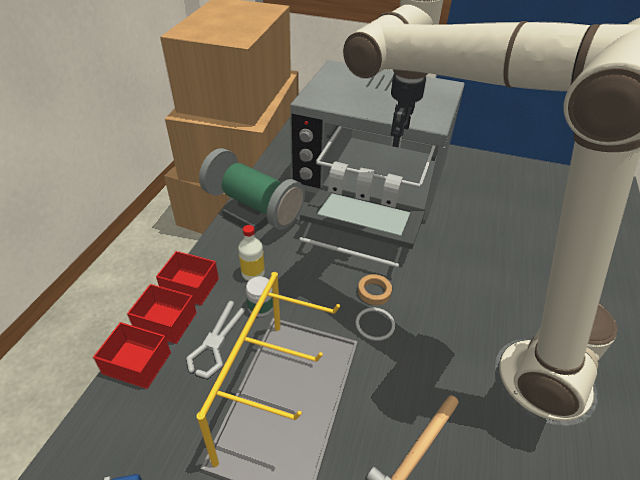

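Request:
arm_command(commands=[-0.006,0.025,0,0,-0.015,0.035,0,0,-0.02,0.035,0,0,-0.02,0.03,0,0,-0.01,0.015,0,0], jaw=0.5)

```text
clock: 40.05
position: [529.1, -195.4, 313.1]
ee_rot: [0.027, 1.0, -0.014, -0.002]
contact_force: [0.6, -0.2, 1.2]
gripper_width: 42.7
```

```bash
python3 -c "
from h import *
gplan([526,-198,51],87.5)
im=save('wrist','w37.png');print(proj('wrist',[526,-198,51]),place('wrist','door_handle'))
"

```

```text
at [ 529.1 -195.4  313.1] yawY 86.94 w 42.7 F [ 0.6 -0.2  1.2] t 40.05 zdir [-0.0053 -0.027  -0.9996]
d tool m [0.002  0.0043 0.3061] roll -0.56 max/50 6.12
grasp at [ 529.4 -194.2  357.1]
[320.9 188.2] [(0.57, [534.2, -196.4, 48.1])]
```

View pics/w37.png

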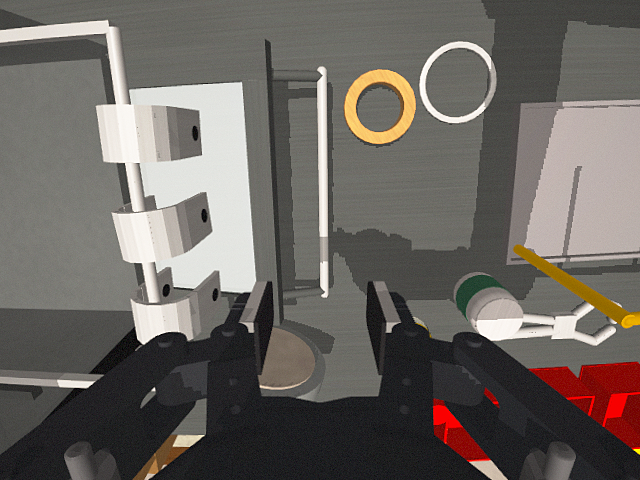

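Request:
arm_command(commands=[0,0.001,0.03,-0.1,0,0.001,0.045,-0.1,0,0.001,0.045,0,0,0.001,0.045,0,0,0,0.045,0])

```text
clock: 40.65
position: [532.8, -200.7, 103.5]
ee_rot: [0.024, 1.0, -0.015, 0.007]
contact_force: [0.1, 0.7, -0.9]
gripper_width: 42.9
```

```bash
python3 -c "
from h import *
gplan([526,-198,54],87.5)
im=save('wrist','w38.png');print(proj('wrist',[526,-198,51]),proj('wrist',[466,-196,51]))
"

```

```text
at [ 532.8 -200.7  103.5] yawY 87.21 w 42.9 F [ 0.1  0.7 -0.9] t 40.65 zdir [ 0.0128 -0.0308 -0.9994]
d tool m [0.0076 0.0039 0.0933] roll -0.29 max/50 1.87
grasp at [ 532.2 -199.4  147.5]
[322.  247.8] [320.3 153.1]
```

View pics/w38.png

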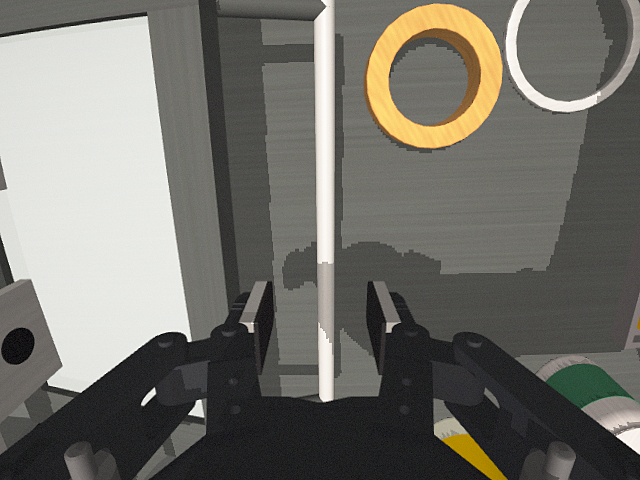

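Request:
arm_command(commands=[0,0.003,0.015,0,0,0.003,0.025,0,0,0,0.025,0,0,0,0.016,0,0,0,0.006,0])

```text
clock: 41.2
position: [524.3, -199.7, 6.1]
ee_rot: [0.027, 1.0, -0.014, -0.004]
contact_force: [-0.2, -0.1, 0.6]
gripper_width: 42.6
```

```bash
python3 -c "
from h import *
gplan([526,-196,54],87.5)
im=save('wrist','w39.png')
"

```

```text
at [ 524.3 -199.7    6.1] yawY 86.91 w 42.6 F [-0.2 -0.1  0.6] t 41.2 zdir [-0.0079 -0.0282 -0.9996]
d tool m [-0.0012  0.0024 -0.004 ] roll -0.59 max/50 0.1
grasp at [ 524.7 -198.4   50.1]
```

View pics/w39.png

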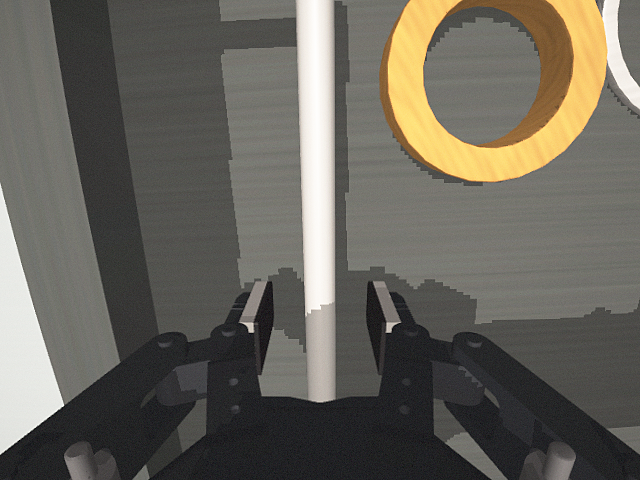

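Handle centred at 320 between the pads. Close and raise the door.

Request:
arm_command(commands=[0,0,-0.002,0,0,0,0,0,0,0,0,0,0,0,0,0,0,0,0,0], jaw=0.0)

```text
clock: 41.75
position: [525.4, -199.4, 10.6]
ee_rot: [0.027, 1.0, -0.014, -0.002]
contact_force: [1.1, -1.3, -5.2]
gripper_width: 10.3
```

```bash
sed -i 's/\*43.5/*43.5/' door.py; python3 door.py -0.05
```

```text
at [ 525.4 -199.4   10.6] yawY 86.93 w 10.3 F [ 1.1 -1.3 -5.2] t 41.75 zdir [-0.0044 -0.0275 -0.9996]
d tool m [0. 0. 0.] roll 0 max/50 0.0
angle 1.388 radius 258.8
[ 0.     -0.0006 -0.013 ]
[ 0.     -0.0013 -0.0129]
[ 0.     -0.0019 -0.0128]
[-0.     -0.0026 -0.0127]
[-0.     -0.0032 -0.0126]
```

Request:
arm_command(commands=[0,0,-0.008,0,0,-0.001,-0.012,0,0,-0.002,-0.014,0,0,-0.002,-0.014,0,0,-0.003,-0.014,0])

```text
clock: 42.25
position: [525.1, -206.2, 74.9]
ee_rot: [0.027, 1.0, -0.014, -0.002]
contact_force: [2.5, -4.9, -9.3]
gripper_width: 10.0
```

```bash
python3 door.py -0.06
```

```text
at [ 525.1 -206.2   74.9] yawY 86.91 w 10.0 F [ 2.5 -4.9 -9.3] t 42.25 zdir [-0.0051 -0.0269 -0.9996]
d tool m [0. 0. 0.] roll 0 max/50 0.0
angle 1.138 radius 259.8
[-0.     -0.0047 -0.0149]
[-0.     -0.0055 -0.0145]
[-0.     -0.0064 -0.0142]
[-0.0001 -0.0072 -0.0138]
[-0.0001 -0.008  -0.0133]
```

Request:
arm_command(commands=[0,-0.005,-0.015,0,0,-0.006,-0.0145,0,0,-0.0065,-0.014,0,0,-0.0075,-0.014,0,0,-0.008,-0.0135,0])

```text
clock: 42.75
position: [524.1, -237.0, 151.9]
ee_rot: [0.028, 1.0, -0.012, 0.001]
contact_force: [4.6, -5.8, -14.1]
gripper_width: 10.1
```

```bash
python3 door.py -0.06; python3 -c "
from h import *
save('side','s40.png')"
```

```text
at [ 524.1 -237.   151.9] yawY 86.82 w 10.1 F [  4.6  -5.8 -14.1] t 42.75 zdir [ 0.0021 -0.0234 -0.9997]
d tool m [0. 0. 0.] roll 0 max/50 0.0
angle 0.819 radius 261.8
[-0.0002 -0.009  -0.0127]
[-0.0002 -0.0098 -0.0121]
[-0.0002 -0.0105 -0.0115]
[-0.0002 -0.0112 -0.0109]
[-0.0002 -0.0118 -0.0102]
```

View pics/s40.png

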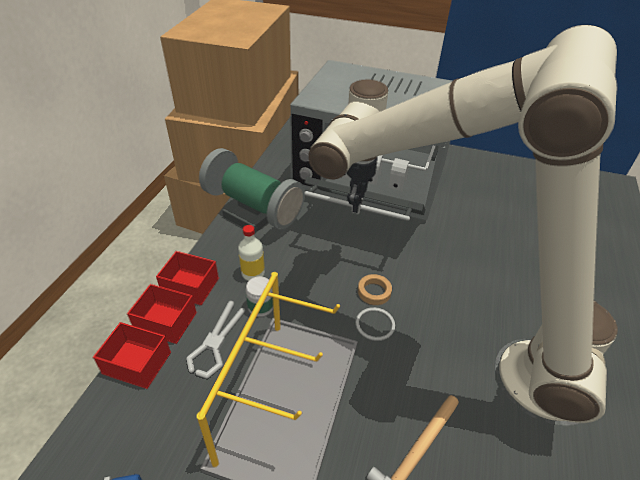

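Request:
arm_command(commands=[0,-0.0105,-0.012,0,0,-0.011,-0.0115,0,0,-0.0115,-0.011,0,0,-0.012,-0.0105,0,0,-0.0125,-0.0095,0])

```text
clock: 43.3
position: [522.5, -288.1, 214.4]
ee_rot: [0.027, 1.0, -0.005, 0.007]
contact_force: [5.3, 5.8, -5.6]
gripper_width: 9.9
```

```bash
python3 door.py -0.06
```

```text
at [ 522.5 -288.1  214.4] yawY 86.85 w 9.9 F [ 5.3  5.8 -5.6] t 43.3 zdir [ 0.0141 -0.0112 -0.9998]
d tool m [0. 0. 0.] roll 0 max/50 0.0
angle 0.51 radius 264.2
[-0.0004 -0.0123 -0.0095]
[-0.0004 -0.0129 -0.0087]
[-0.0004 -0.0134 -0.0079]
[-0.0004 -0.0138 -0.0071]
[-0.0003 -0.0142 -0.0063]
```

Request:
arm_command(commands=[0,-0.0125,-0.0085,0,0,-0.013,-0.008,0,0,-0.0135,-0.007,0,0,-0.014,-0.0065,0,0,-0.0145,-0.0055,0])

```text
clock: 43.8
position: [520.6, -349.2, 255.7]
ee_rot: [0.026, 1.0, 0.002, 0.013]
contact_force: [4.7, 4.4, -4.1]
gripper_width: 9.9
```

```bash
python3 door.py -0.04
```

```text
at [ 520.6 -349.2  255.7] yawY 87.03 w 9.9 F [ 4.7  4.4 -4.1] t 43.8 zdir [ 0.0251  0.0028 -0.9997]
d tool m [0. 0. 0.] roll 0 max/50 0.0
angle 0.229 radius 266.8
[-0.0002 -0.0096 -0.004 ]
[-0.0002 -0.0097 -0.0036]
[-0.0002 -0.0099 -0.0032]
[-0.0002 -0.01   -0.0029]
[-0.0002 -0.0101 -0.0025]
```

Request:
arm_command(commands=[0,-0.012,-0.003,0,0,-0.012,-0.002,0,0,-0.012,-0.002,0,0,-0.012,-0.001,0,0,-0.008,0,0])

```text
clock: 44.3
position: [519.0, -398.8, 272.7]
ee_rot: [0.024, 1.0, 0.008, 0.018]
contact_force: [2.7, 6.3, -0.3]
gripper_width: 10.0
```

```bash
python3 door.py -0.02; python3 -c "
from h import *
save('wrist','w41.png')"
```

```text
at [ 519.  -398.8  272.7] yawY 87.29 w 10.0 F [ 2.7  6.3 -0.3] t 44.3 zdir [ 0.0361  0.0151 -0.9992]
d tool m [0. 0. 0.] roll 0 max/50 0.0
angle 0.03 radius 267.4
[-0.0001 -0.0051 -0.0011]
[-0.0001 -0.0051 -0.001 ]
[-0.0001 -0.0051 -0.0009]
[-0.0001 -0.0051 -0.0008]
[-0.0001 -0.0051 -0.0007]
```

View pics/w41.png

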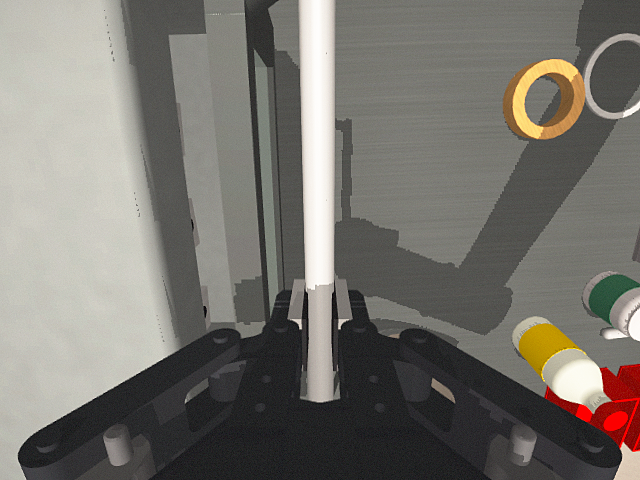

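Request:
arm_command(commands=[0,-0.005,0,0,0,-0.004,0,0,0,-0.003,0,0,0,-0.003,0,0,0,-0.003,0,0])

```text
clock: 44.85
position: [518.7, -408.5, 274.9]
ee_rot: [0.023, 0.999, 0.016, 0.02]
contact_force: [4.9, 9.0, -1.3]
gripper_width: 9.5
```

Request:
arm_command(commands=[0,-0.002,0,0,0,-0.002,0,0,0,-0.003,0,0,0,-0.003,0,0,0,-0.003,0,0])

```text
clock: 45.35
position: [518.7, -407.7, 274.9]
ee_rot: [0.02, 0.999, 0.028, 0.019]
contact_force: [4.5, 7.8, -2.0]
gripper_width: 9.4
```

Request:
arm_command(commands=[0,-0.006,0,0,0,-0.008,0,0,0,-0.008,0,0,0,0,0,0,0,0,0,0])

```text
clock: 45.85
position: [518.6, -404.8, 274.8]
ee_rot: [0.015, 0.999, 0.048, 0.016]
contact_force: [3.7, -2.4, -4.6]
gripper_width: 9.9
```

```bash
python3 door.py -0.02; python3 -c "
from h import *
save('wrist','w42.png')
im=save('side','s42.png');cv2.imwrite('pics/s42c.png',cv2.cvtColor(cv2.resize(im[60:240,270:480],None,fx=3.3,fy=3.3),cv2.COLOR_RGB2BGR))"
```

```text
at [ 518.6 -404.8  274.8] yawY 88.32 w 9.9 F [ 3.7 -2.4 -4.6] t 45.85 zdir [ 0.0334  0.0957 -0.9948]
d tool m [0. 0. 0.] roll 0 max/50 0.0
angle -0.006 radius 267.4
[-0.     -0.005  -0.0014]
[ 0.     -0.005  -0.0013]
[ 0.     -0.0051 -0.0012]
[ 0.     -0.0051 -0.0011]
[ 0.     -0.0051 -0.001 ]
```

View pics/w42.png

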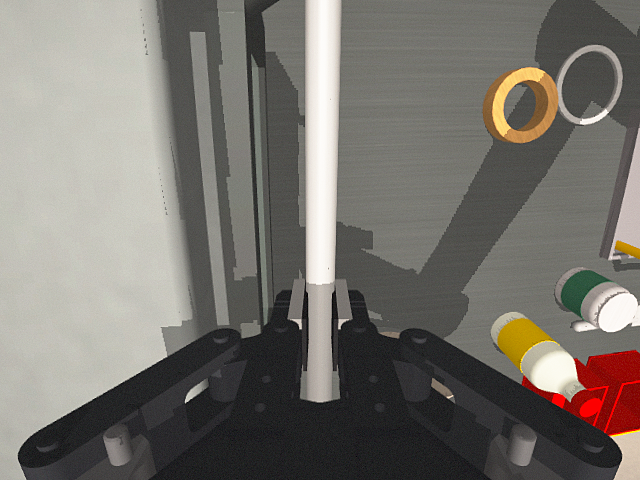

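View pics/s42c.png

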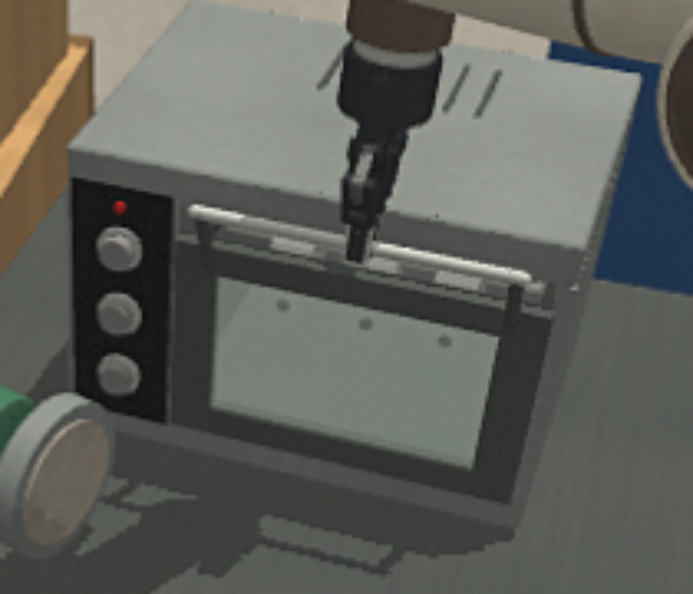

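Request:
arm_command(commands=[0,0,0,0,0,0,0,0,0,0,0,0,0,0,0,0,0,0,0,0], jaw=0.5)

```text
clock: 46.45
position: [515.6, -409.0, 280.5]
ee_rot: [0.016, 0.999, 0.044, 0.016]
contact_force: [-0.2, 0.2, 0.3]
gripper_width: 42.6
```

Request:
arm_command(commands=[0,0,-0.02,0,0,0,-0.03,0,0,0.02,-0.03,0,0,0.04,-0.02,0,0,0.04,0,0])

```text
clock: 46.95
position: [513.8, -320.9, 390.3]
ee_rot: [0.021, 0.999, 0.045, 0.014]
contact_force: [0.9, -0.1, 0.5]
gripper_width: 42.7
```

```bash
python3 -c "
from h import *
plan([518,-300,300],87.5)
save('wrist','w43.png');im=save('side','s43.png');print(place('wrist','door_handle'))
im2=save('top','t43.png');cv2.imwrite('pics/t43c.png',cv2.cvtColor(cv2.resize(im2[170:360,450:540],None,fx=3,fy=3,interpolation=cv2.INTER_CUBIC),cv2.COLOR_RGB2BGR))
cv2.imwrite('pics/s43c.png',cv2.cvtColor(cv2.resize(im[90:230,280:480],None,fx=4,fy=4,interpolation=cv2.INTER_CUBIC),cv2.COLOR_RGB2BGR))"
```

```text
at [ 513.8 -320.9  390.3] yawY 87.7 w 42.7 F [ 0.9 -0.1  0.5] t 46.95 zdir [ 0.029   0.0892 -0.9956]
d tool m [-0.001   0.0129  0.0919] roll 0.2 max/50 1.86
[(0.67, [524.9, -404.7, 312.3])]
```

View pics/t43c.png

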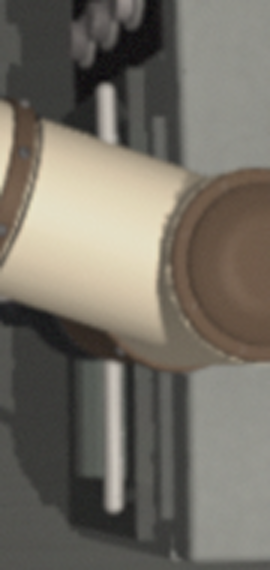

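View pics/s43c.png

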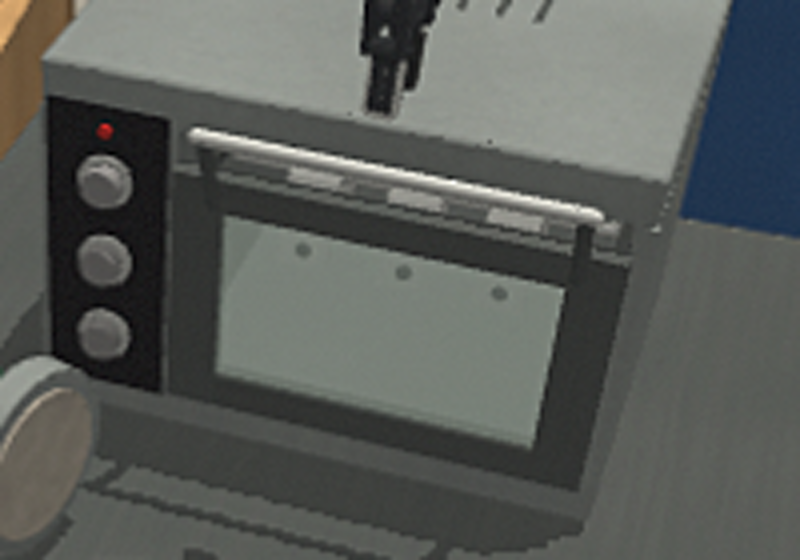

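View pics/w43.png

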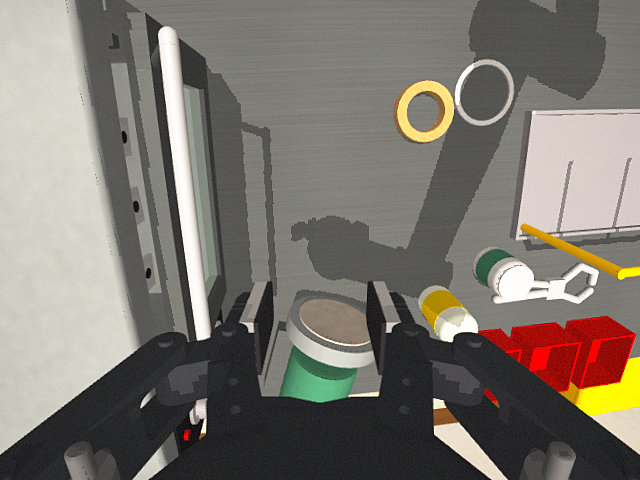

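```bash
python3 -c "
from h import *
a=tri((485,199.3),(328.5,123.5));b=tri((488,339.3),(429.5,144));print(a,b,(a+b)/2)
print(ray('top',485,199.3,310),ray('top',488,339.3,310),ray('top',481.6,198.8,310),ray('top',484.4,340,310))
print(arm.read_state()['clock'])
# predicted shut handle pixels for hinge y
for o in (46,48,50,52,56): 
  print(o,proj('top',[521+140,-457+o-.04*140,310]),proj('top',[521-140,-457+o+.04*140,310]),proj('side',[521+140,-457+o-.04*140,310]))
"
```

```text
[ 662.8 -413.1  312.9] [ 379.1 -402.4  313.1] [ 520.95 -407.75  313.  ]
[ 664.4 -413.7  310. ] [ 379.2 -403.2  310. ] [ 665.6 -406.6  310. ] [ 378.1 -395.7  310. ]
47.15
46 [486.5 200.9] [489.  338.3] [329.1 123.9]
48 [485.5 200.9] [488.1 338.4] [328.9 124.2]
50 [484.6 200.9] [487.1 338.4] [328.7 124.6]
52 [483.6 201. ] [486.1 338.5] [328.4 124.9]
56 [481.8 201. ] [484.2 338.6] [328.  125.6]
```

```bash
python3 -c "
from h import *
plan([518,-360,268],87.5)"
```

```text
at [ 513.3 -319.8  387.8] yawY 87.89 w 42.4 F [ 0.1 -0.7  0.5] t 47.15 zdir [ 0.025   0.0921 -0.9954]
d tool m [-0.0037 -0.051   0.1157] roll 0.39 max/50 2.53
```

Request:
arm_command(commands=[0,0,0.025,0,0,0,0.03,0,0,-0.015,0.03,0,0,-0.018,0.02,0,0,-0.015,0.008,0], jaw=0.0)

```text
clock: 47.65
position: [514.0, -361.6, 266.9]
ee_rot: [0.02, 0.999, 0.046, 0.012]
contact_force: [-0.5, -0.3, 0.5]
gripper_width: -0.2
```

```bash
python3 -c "
from h import *
plan([518,-380,268],87.5);save('wrist','w44.png')"
```

```text
at [ 514.  -361.6  266.9] yawY 87.77 w -0.2 F [-0.5 -0.3  0.5] t 47.65 zdir [ 0.0259  0.0904 -0.9956]
d tool m [-0.0047 -0.018  -0.0027] roll 0.27 max/50 0.38
```

View pics/w44.png

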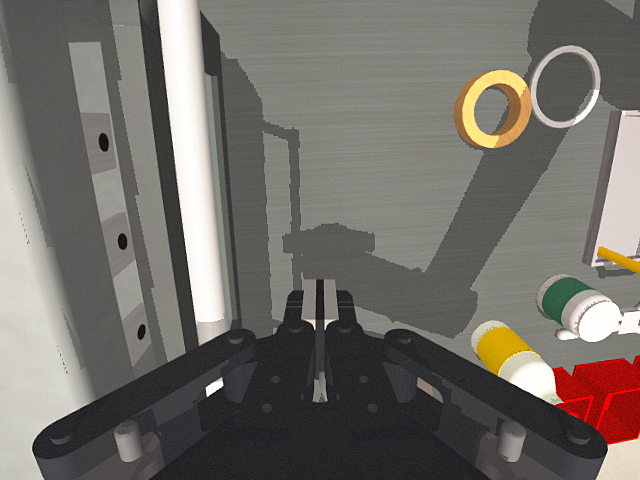

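Request:
arm_command(commands=[0,-0.006,-0.004,0,0,-0.008,0,0,0,-0.006,0,0,0,-0.004,0,0,0,-0.003,0,0])

```text
clock: 48.2
position: [512.5, -385.3, 268.8]
ee_rot: [0.02, 0.998, 0.054, 0.01]
contact_force: [-0.9, 9.6, 1.1]
gripper_width: -0.1
```

Request:
arm_command(commands=[0,-0.003,0,0,0,-0.003,0,0,0,-0.003,0,0,0,-0.003,0,0,0,-0.003,0,0])

```text
clock: 48.7
position: [512.1, -384.1, 269.3]
ee_rot: [0.015, 0.998, 0.068, 0.008]
contact_force: [-0.1, 9.1, 1.3]
gripper_width: -0.2
```

Request:
arm_command(commands=[0,-0.006,0,0,0,-0.008,0,0,0,-0.01,0,0,0,-0.01,0,0,0,-0.01,0,0])

```text
clock: 49.2
position: [511.0, -381.3, 270.8]
ee_rot: [-0.002, 0.994, 0.108, 0.001]
contact_force: [-2.7, 28.8, 10.1]
gripper_width: 0.1
```

Request:
arm_command(commands=[0,0.02,0,0,0,0.03,0,0,0,0.03,-0.02,0,0,0.03,-0.03,0,0,0.03,-0.03,0])

```text
clock: 49.7
position: [510.2, -256.9, 381.5]
ee_rot: [-0.002, 0.994, 0.111, -0.001]
contact_force: [1.0, 0.4, 0.9]
gripper_width: -0.0
```

```bash
python3 -c "
from h import *
plan([518,-360,268],87.5)
save('wrist','w45.png');im=save('side','s45.png');im2=save('top','t45.png')
for t in ['strap1','degreaser','tin','cut_ring','tape','pliers']: print(t,place('top',t)[:3],place('side',t)[:3])
cv2.imwrite('pics/s45c.png',cv2.cvtColor(cv2.resize(im[60:240,270:480],None,fx=3.3,fy=3.3,interpolation=cv2.INTER_CUBIC),cv2.COLOR_RGB2BGR))"
```

```text
at [ 510.2 -256.9  381.5] yawY 90.25 w -0.0 F [1.  0.4 0.9] t 49.7 zdir [-0.0026  0.2204 -0.9754]
d tool m [-0.0074 -0.1256  0.0879] roll 2.75 max/50 3.07
strap1 [] [(0.61, [519.3, -538.2, 227.3])]
degreaser [(0.75, [771.2, -74.6, -3.7])] [(0.78, [769.1, -80.6, 1.7])]
tin [(0.6, [703.0, 22.6, 2.6])] [(0.75, [701.6, 22.6, -0.6])]
cut_ring [(0.55, [407.4, -18.1, -2.3])] [(0.67, [403.6, -20.1, 0.7])]
tape [(0.73, [427.0, -121.2, -1.7])] [(0.65, [432.5, -122.0, -0.0])]
pliers [(0.62, [768.4, 145.2, -6.8])] [(0.67, [766.9, 147.0, -1.0])]
```

View pics/s45c.png

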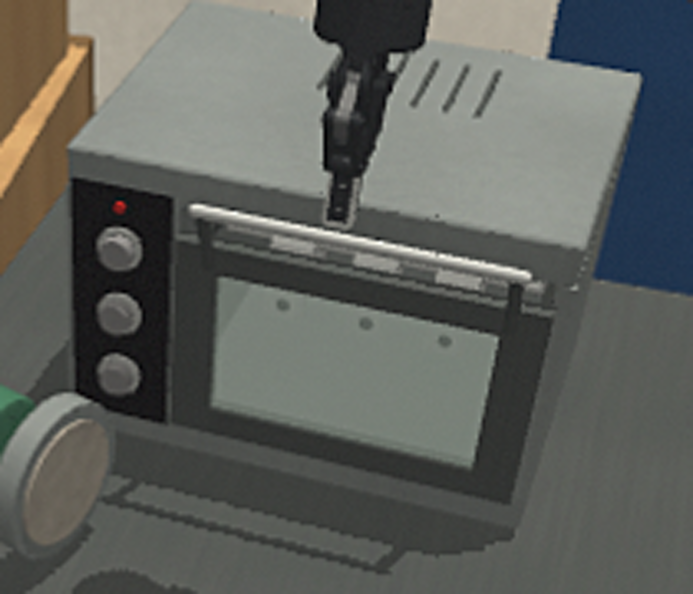

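View pics/t45.png

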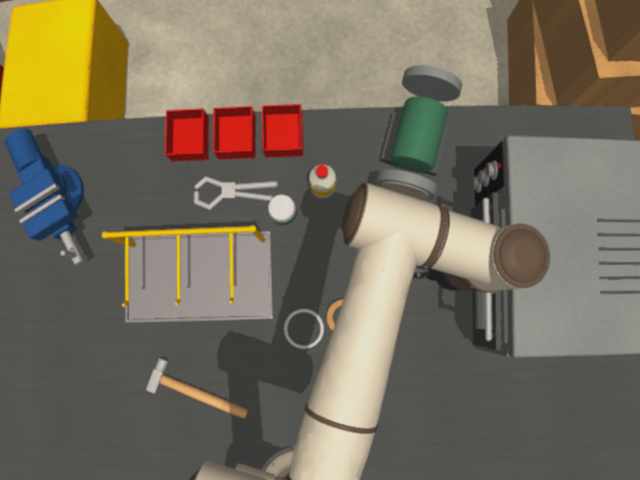

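```bash
python3 -c "
from h import *
print(arm.job_done())"
```

```text
the job is handed in; nothing more can be done
None
```

I opened the oven door to its stop, hung all three straps on the rack's front bar, shut the door again and handed the job in at about 50 s. The three straps were the two on stand arms 1 and 3 and the one on the bench; stand arm 2 was empty from the start.

**Last checks:**
- **Door:** it did not move when I pushed on the handle with 29 N. The cameras put the handle about 49 mm in front of the oven, against 48 mm when shut, so a gap of a millimetre or so would not show.
- **Straps:** the side camera shows all three through the glass, evenly spaced, with a leg hole of each visible. Before closing, the wrist camera showed each one crown on the bar with a leg on either side.
- **Other things:** the degreaser, tin, cut ring, tape and pliers were each found within about 5 mm of where they started, which is about as fine as the readings go. The arm was touching nothing at hand-in.

**What went wrong or disagreed:**
- **First handle grasp:** it closed on air. The fingertips are about 27 mm farther back than the reported tool point, so I allowed for that on every later grasp.
- **Tool tilt:** the tool tilted a few degrees during the moves, and about 13° during the last push on the handle. The placements did not suffer.
- **Handle grip:** it slipped about 8 mm along the pads while I was closing the door, but held.

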